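# Slide the blank under the drilling jig's bridge and lock it with the cam lever

## Task

The flat steel blank lying in front of the drilling jig has to be made ready for drilling. Only pushing with the fingers, never gripping or lifting it, slide it flat along the jig's fence and under the low bridge until its leading end butts against the end stop, with its long edge lying along the fence; then push the cam lever round clockwise as far as it goes, until its handle lies alongside the blank and the blank is locked, and let go. Leave the bottle, jar, tape measure and nut where they are.

Things in the scene. Friction and masses are not known exactly. Their poses are not given: they have to be found in the camera images.
- jig: Drilling jig screwed to the bench, which is its floor: fence, end stop, bridge and cam lever. Origin on the bench below the bridge's drill bush; the blank is home when its own origin is here (long edge on the fence, leading end on the stop). Jig y runs along the channel from the stop (-y) to the open entry (+y), x from the lever side (-x) to the fence (+x).
- fence (a point): Entry end of the fence, on the top edge of its face, at jig (25, 200, 12.5) mm, axes as the jig's. The fence is an aluminium bar along jig y, from y = -85 to +200 mm, face at x = 25, back at x = 47, 12.5 mm high.
- stop (a point): Foot of the end stop's face, at jig (0, -60, 0) mm, axes as the jig's. The stop is an aluminium bar across the channel, x -48 to +24, y -60 to -82 mm, 16 mm high.
- bridge (a point): Middle of the bridge's underside, at jig (0, 0, 12.5) mm, 12.5 mm above the bench. Steel bar over the channel with a drill bush in it: y -17 to +17, x -57 to +47 mm, top 24.5 mm above the bench, bush and screw heads up to 30.5. It rests on the fence and on a packing block at x -57 to -31.
- blank: Loose flat steel bar 50 (x) x 120 (y) x 10 mm (z), about 0.5 kg, a cross scribed at its middle. It starts flat on the bench before the bridge, skewed and off the fence (its middle at jig x -45 to -22 mm). Origin: centre of its underside; long axis y. Home under the bridge it has 2.5 mm of air above it and its rear end lies at jig y = +60, 43 mm before the bridge. Pushing takes 2 to 6 N.
- cam_lever (a joint): Cam lever's hinge. 0 = open (handle points 155 deg clockwise from jig +x, away from the fence), 1.885 rad = locked, at its limit (handle lies beside the blank, pointing to the entry). Grows clockwise from above. Starts at 0 to 0.5, cam clear of the channel; stays where left; on its last half it nips the blank against the fence. About 2 N at the knob, more where it nips.
- lever_axis (a point): Upright hinge axis of the cam lever, on the bench, jig (-47.2, 40, 0) mm, axes as the jig's. Round it turn the cam disc (radius 18 mm, 5 mm off the axis, 12.5 mm high) and above that a hub 25 mm across; the screw head on it reaches 29 mm above the bench.
- lever_knob (a point): Centre of the black ball (19 mm across) on the end of the lever's handle, 80 mm from the hinge axis, 24.5 mm above the bench. The handle is a 9 mm round steel bar from hub to ball, its middle line rising from 18 to 24 mm above the bench.
- oil_bottle: Bystander: red bottle with a white nozzle, 53 mm across, 160 mm tall, on the bench beyond the jig, to the right. Origin: centre of its underside.
- tape_measure: Bystander: yellow tape measure 40 x 87 x 68 mm, on the bench beyond the jig, farther right. Origin: centre of its underside.
- jar_screws: Bystander: jar with an orange lid, 67 mm across, 82 mm tall, on the bench beyond the jig. Origin: centre of its underside.
- nut_big: Bystander: big hexagon nut 36 x 41 x 20 mm lying on the bench on the lever side of the jig, near jig (-95, -65) mm. Origin: centre of its underside.
Not all that is in view belongs to the job. There is more than one size of the blank; the job needs the larger.

How it is judged:
On the way:
1. the blank lies flat under the bridge, its leading end against the end stop (within 2.5 mm) and its edge along the fence (within 6 mm and 0.06 rad), while the cam lever is still open (below 0.8 rad) (y of blank in the frame of jig between -0.003 and 0.0025 m and x of blank in the frame of jig between -0.006 and 0.003 m and angle between the y axis of blank and the y axis of jig, either way round below 0.06 rad and angle between blank's own z axis and vertical below 0.02 rad and value of joint cam_lever below 0.8 rad), for 0.2 s.
At the end, for the whole second after the job is handed in: The blank lies flat and at rest at home under the bridge: its leading end within 2.5 mm of the end stop, its edge within 3 mm of the fence and parallel to it within 0.03 rad, with the cam lever swung home (above 1.75 rad) (y of blank in the frame of jig between -0.003 and 0.0025 m and x of blank in the frame of jig between -0.003 and 0.003 m and angle between the y axis of blank and the y axis of jig, either way round below 0.03 rad and angle between blank's own z axis and vertical below 0.02 rad and value of joint cam_lever above 1.75 rad and linear speed of blank below 0.01 m/s); the robot touches nothing.
It fails at once if the blank is lifted more than 5 mm off the bench (height (world z) of blank above 0.005 m).
It fails at once if the blank is tipped more than 0.06 rad (angle between blank's own z axis and vertical above 0.06 rad).
It fails at once if the bottle, jar, tape measure or nut is moved more than 20 mm (distance of any of oil_bottle, tape_measure, jar_screws, nut_big from where it was at the start of the episode above 0.02 m).
It also fails if it takes over 56 s, if anything falls off the work surface, if the arm or the gripper's body presses on something with over 40 N, if the wrist force passes 120 N, or if a joint passes its speed limit or range.

## Robot

A 7-joint arm with a two-finger parallel gripper is mounted at the origin on a cart in front of the work surface, level with it; the furniture and walls round the work are solid. World frame = base frame: x ahead of the robot, y to its left, z up, the work surface at z = 0. Lengths are in m, angles in rad, forces in N, time in s.
With the tool pointing down it reaches from about 0.4 to 0.85 m from the base axis. Payload 6.9 kg.
Tool frame: the origin (TCP) lies on the centre line of the jaws, within the pads' length; the fingertips stand bot.finger_overhang ahead of it and the grasp point (between the pads) lies 2 mm behind it (bot.finger_overhang is the distance from the TCP to the fingertips, in m); z points along the fingers, y is the direction in which the jaws open and shut (so a half turn about z gives the same grasp; the last joint's range is limited). The gripper opens to 85 mm and grips with 20 to 120 N. Pads are 22 mm wide; open, the fingers measure 114 mm over their backs; the gripper's body (76 mm by 85 mm) begins 54 mm behind the grasp point. The pads swing forward as they close: fully open they stand 13 mm farther back than shut.
Start: joints at [1.282, 0.507, -0.238, 1.5, 0.126, 1.149, -0.155], TCP at [0.24, -0.577, 0.227] pointing down, gripper open.
Joint ranges: [-3.08, 3.08], [-0.24, 2.05], [-1.43, 1.35], [0, 2.5], [-1.52, 4.66], [0.17, 1.96], [-2.89, 2.89]. Speed limits (rad/s): [2.39, 2.39, 3.14, 3.14, 3.14, 3.14, 3.14].

## Interface

Orientations are given as a unit quaternion [w, x, y, z].
In Python, from rig import bot gives the robot as it stands.
- The arm moves only by the shell command python3 -m jog 'ROWS' [OPENING]. ROWS is JSON, a list of rows, each an object of numbers: "x", "y", "z": the shift along the tool's x, y, z in cm; "ax", "ay", "az": the turn, a rotation vector about the tool's x, y, z in degrees. A call has 1 to 5 rows; each row is the pose to reach, as a shift and turn from the pose commanded when the call began, along the tool's axes at that moment; what a row does not reach only later rows make up. A row lasts 1/12 s, in which the tool goes at most 41.7 mm and 7.16 degrees, less where a joint would pass 70% of its speed; a pose out of reach is approached as far as the arm can. A call with a gripper value outside its range is refused whole. OPENING is the gripper's target within -1 to 1 (shut at 1, half-way at 0, fully open at -1), set as the call begins (- or left out, the last holds). The fingers move at their own pace and stop on an object; the grip force is fixed at half the most. Time passes only in rows, so rows that repeat a pose let the fingers close. It gives the time, the measured TCP pose, the force and the opening at its end, in the units of the state.
- bot.read_state(): the state, without advancing time (a new reading comes with each control period).
- bot.capture(name): name is "scene" or "top"; returns a dict with "frame" (384x512x3 uint8, blue, green, red), "fov_y" (degrees; the focal length in pixels is half the picture's height over the tangent of half this angle, whatever the lens; pixels are square), "cx", "cy" (the principal point, pixels), "rvec" (rotation vector, rad) and "tvec" (3), from world to camera coordinates, as OpenCV has them. Camera axes: x right, y down, z forward; pixel columns grow to the right and rows downward; lengths in m; the calibration is good to about 2 mm. A picture is of the moment at which its call begins. There is no depth.
- bot.hand_in(): hands the job in, once; it reports no verdict.
The state is a dict: "time": time; "joint_pos": joint angles; "qvel": joint speeds; "effort": joint torques, N m; "eef_pos": TCP position; "orientation": TCP orientation; "contact_force": force on the tool from outside, world axes, zero at the start; "moment": the same for the moment, N m; "finger_gap": finger opening in m.
Only numpy, scipy, OpenCV 4.12 (cv2) and the standard library are available. Lean on these libraries where they do the work, as an engineer would, in place of code of your own. Each camera call takes 0.05 s, during which the arm holds its last target.

## Working session

There is one attempt and no reset: what is moved stays moved. The work goes in short steps, Python scripts to look and compute and a shell command to move; the robot and the scene stay as the last step left them, time stands still between calls to the robot, and variables do not carry over. Pictures are saved under pics/ and viewed, and the job is handed in when it is done.

```bash
ls; mkdir -p pics; python3 - <<'E'
from rig import bot
import cv2
s=bot.read_state()
for k,v in s.items(): print(k,v)
print(bot.finger_overhang)
for n in("scene","top"):
    c=bot.capture(n); cv2.imwrite(f"pics/{n}0.png",c["frame"]); print(n,{k:v for k,v in c.items() if k!="frame"})
E
```

```text
pics
time 0.0
joint_pos [ 1.2815257   0.50835328 -0.23754675  1.50113683  0.12569911  1.14893536
 -0.15478104]
qvel [ 1.04203678e-03 -2.40552839e-05  7.40271522e-05 -8.66939076e-04
 -7.16243313e-04  3.85984758e-05 -8.41018265e-05]
effort [ 1.09557302e-03 -6.20591569e+01 -2.18681775e+00 -2.49648303e+01
  1.24738662e-02  1.20264105e-02  3.92442405e-05]
eef_pos [ 0.24010809 -0.57646909  0.22651949]
orientation [-9.00249073e-04  9.80576821e-01  1.96133244e-01 -1.93566699e-04]
contact_force [ 0.40915446 -0.26448439 -0.47405926]
moment [ 0.0006336  -0.04348215 -0.01845256]
finger_gap 0.0855598856898466
0.017
scene {'fov_y': 56.760101308895806, 'cx': 253.52798794544256, 'cy': 192.22412114605936, 'rvec': array([ 2.28870053, -0.70244015,  0.25764426]), 'tvec': array([-0.5156351 ,  0.26958472,  0.67435039])}
top {'fov_y': 49.77742822209629, 'cx': 253.1352476833871, 'cy': 190.87071287763362, 'rvec': array([ 2.24684977, -1.96185627,  0.20356897]), 'tvec': array([-0.09491559,  0.58979498,  1.0127776 ])}
```

View pics/scene0.png

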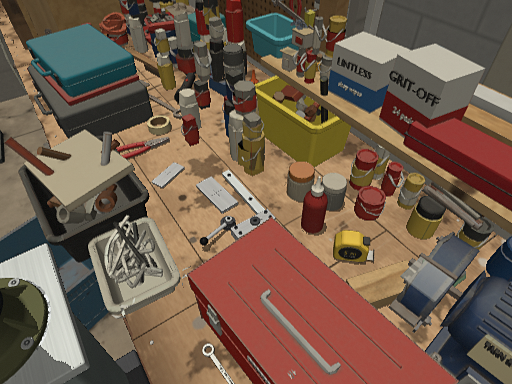

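View pics/top0.png

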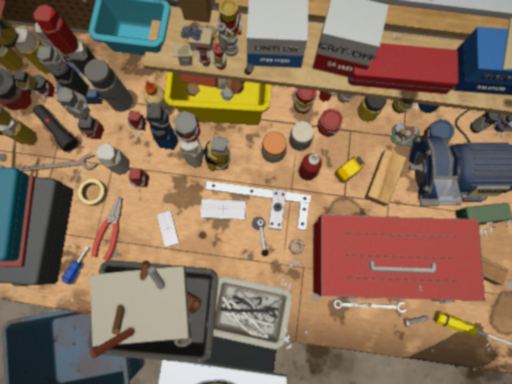

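```bash
cat > h.py <<'E'
import cv2, numpy as np
from rig import bot
def cap(n,name=None):
    c=bot.capture(n); 
    if name: cv2.imwrite(f"pics/{name}.png",c["frame"])
    return c
def K(c):
    f=c["frame"].shape[0]/2/np.tan(np.radians(c["fov_y"])/2)
    return np.array([[f,0,c["cx"]],[0,f,c["cy"]],[0,0,1]])
def ray(c,u,v,z):
    R,_=cv2.Rodrigues(c["rvec"]); o=-R.T@c["tvec"]
    d=R.T@np.linalg.inv(K(c))@np.array([u,v,1.]); return o+d*(z-o[2])/d[2]
def proj(c,p):
    return cv2.projectPoints(np.array(p,float).reshape(-1,3),c["rvec"],c["tvec"],K(c),None)[0].reshape(-1,2)
def crop(c,x0,y0,x1,y1,s,name):
    cv2.imwrite(f"pics/{name}.png",cv2.resize(c["frame"][y0:y1,x0:x1],None,fx=s,fy=s,interpolation=cv2.INTER_CUBIC))
E
python3 - <<'E'
from h import *
c=cap("top"); crop(c,150,165,320,265,4.7,"topc0")
c=cap("scene"); crop(c,140,150,290,260,5.3,"scenec0")
E
```

```text
(no output)
```

View pics/topc0.png

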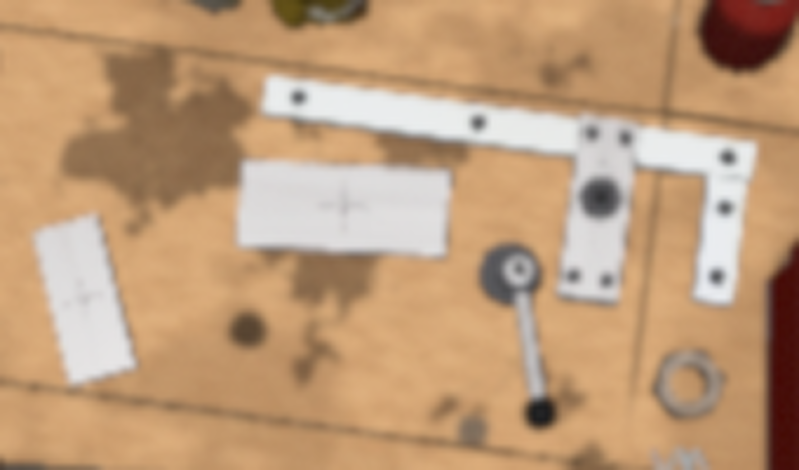

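View pics/scenec0.png

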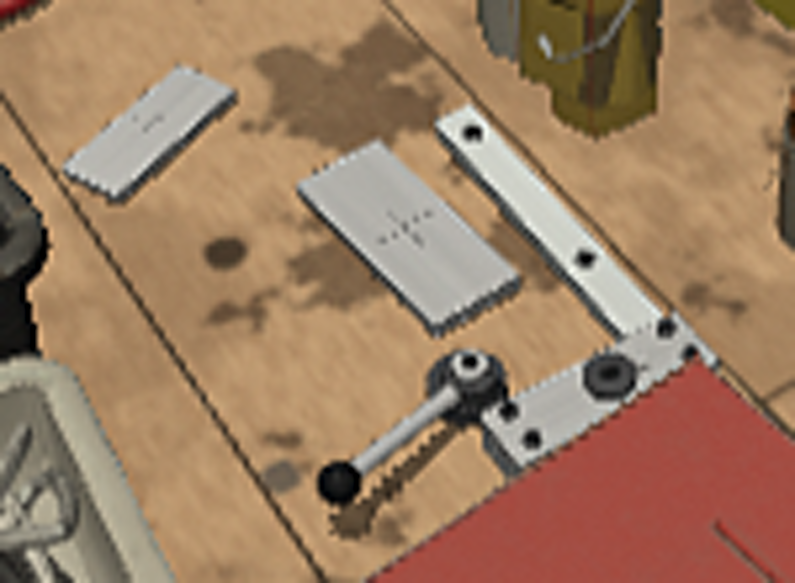

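```bash
python3 - <<'E'
from h import *
c=cap("top")
def P(u,v,z): return ray(c,u/4.7+150-0.4,v/4.7+165-0.4,z)
np.set_printoptions(precision=4,suppress=True)
pts=dict(fe_face=(262,114,.0125),fe_back=(268,75,.0125),ff_back=(757,143,.0125),ff_stopc=(750,178,.0125),st1=(733,303,.016),st2=(695,300,.016),
 br_a=(557,297,.0245),br_b=(618,302,.0245),br_c=(579,115,.0245),br_d=(637,124,.0245),bush=(600,198,.0305),
 hub=(519,269,.029),knob=(540,412,.0245),b1=(243,160,.01),b2=(452,170,.01),b3=(445,256,.01),b4=(237,246,.01),bx=(344,205,.01),nut=(689,384,.02))
W={k:P(*v) for k,v in pts.items()}
for k,v in W.items(): print(k,v)
n=lambda a,b:np.linalg.norm(W[a]-W[b])*1000
print("fence len285",n('fe_back','ff_back'),"blank",n('b1','b2'),n('b2','b3'),n('b3','b4'),n('b4','b1'),'lever80',n('hub','knob'))
# jig axis
d=W['fe_back']-W['ff_back']; yaw=np.arctan2(d[1],d[0]); y=d[:2]/np.linalg.norm(d[:2]); x=np.array([y[1],-y[0]])
print("jig +y heading deg",np.degrees(yaw))
O1=W['fe_back'][:2]-.047*x-.2*y; O2=W['bush'][:2]; print(O1,O2, W['ff_back'][:2]-.047*x+.085*y, W['hub'][:2]+.0472*x-.04*y)
O=np.mean([O1,O2],0)
for k in W: r=W[k][:2]-O; print(k, r@x*1000, r@y*1000)
E
```

```text
fe_face [0.5951 0.1159 0.0125]
fe_back [0.6184 0.1161 0.0125]
ff_back [ 0.6167 -0.1692  0.0125]
ff_stopc [ 0.5958 -0.1674  0.0125]
st1 [ 0.5226 -0.1652  0.016 ]
st2 [ 0.5214 -0.1437  0.016 ]
br_a [ 0.5115 -0.0661  0.0245]
br_b [ 0.5133 -0.1003  0.0245]
br_c [ 0.6166 -0.0653  0.0245]
br_d [ 0.6159 -0.0987  0.0245]
bush [ 0.5695 -0.0828  0.0305]
hub [ 0.5237 -0.0429  0.029 ]
knob [ 0.4469 -0.0649  0.0245]
b1 [0.5673 0.1229 0.01  ]
b2 [0.5778 0.0028 0.01  ]
b3 [ 0.5279 -0.0001  0.01  ]
b4 [0.5176 0.1183 0.01  ]
bx [0.5492 0.0613 0.01  ]
nut [ 0.4737 -0.1453  0.02  ]
fence len285 285.30722364278586 blank 120.50896154013968 49.976357612973594 118.85181547865612 49.96830653877691 lever80 79.98731229032326
jig +y heading deg 89.66612551623902
[ 0.5702 -0.0836] [ 0.5695 -0.0828] [ 0.5702 -0.0839] [ 0.5707 -0.0832]
fe_face 24.048813065715425 199.27459585759078
fe_back 47.34710197346228 199.61007063813977
ff_back 47.34710197346228 -85.69715300464611
ff_stopc 26.435981100255393 -84.02038766708033
st1 -46.812300170329806 -82.22577880990788
st2 -48.14362016941986 -60.779196332879266
br_a -58.436831537281115 16.794452830921646
br_b -56.41502481367345 -17.41064848010788
br_c 46.64973259894528 18.222884393796356
br_d 46.107749572853706 -15.240988667434983
bush -0.3471019734620745 0.389929361860259
hub -46.393587861399446 40.043146335975116
knob -123.04121910748233 17.618589444161234
b1 -3.728004576020426 206.0373268622276
b2 7.424222276156522 86.04550360863897
b3 -42.44837237431371 82.82671142993107
b4 -53.458438351300394 201.1674588069648
bx -21.464065589874867 144.39838107511153
nut -95.76458526778548 -62.67460450320936
```

```bash
cat >> h.py <<'E'
np.set_printoptions(precision=4,suppress=True)
from scipy.spatial.transform import Rotation as Ro
O=np.array([.570,-.0832])
def rot():
    q=bot.read_state()["orientation"]; return Ro.from_quat([q[1],q[2],q[3],q[0]])
def go(x,y,z,head=None):
    s=bot.read_state(); R=rot(); d=R.inv().apply(np.array([x,y,z])-s["eef_pos"])*100
    print("t",round(s["time"],2),"pos",s["eef_pos"],"delta cm",d)
    if head is not None:
        h=np.radians(head); T=Ro.from_matrix(np.array([[np.cos(h),np.sin(h),0],[np.sin(h),-np.cos(h),0],[0,0,-1]]).T)
        print("turn",np.degrees((R.inv()*T).as_rotvec()))
def jig(x,y,z,head=None): go(O[0]+x/1000,O[1]+y/1000,z/1000,head)
E
python3 -c "
from h import *
go(.24,-.577,.36,0); go(.47,.062,.30,0)"
```

```text
t 0.25 pos [ 0.2402 -0.5767  0.227 ] delta cm [ -0.0312   0.0048 -13.304 ]
turn [-0.0498  0.0114 22.6192]
t 0.25 pos [ 0.2402 -0.5767  0.227 ] delta cm [ 45.7761 -50.1289  -7.2608]
turn [-0.0498  0.0114 22.6192]
```

```bash
python3 -m jog '[{"z":-4,"az":7},{"z":-8,"az":14},{"z":-12,"az":20},{"z":-13,"az":22.6},{"z":-13,"az":22.6}]' -0.4; python3 -c "
from h import *
go(.47,.062,.30,0)"
```

```text
t 0.25 pos [ 0.2402 -0.5767  0.227 ] delta cm [ 45.7761 -50.1289  -7.2608]
turn [-0.0498  0.0114 22.6192]invalid input
```

```bash
python3 -m jog --help; python3 -m jog '[{"z":-4,"az":7},{"z":-8,"az":14},{"z":-12,"az":20},{"z":-13,"az":22.6},{"z":-13,"az":22.6}]'; 
```

```text
invalid input: not JSON, or not a number
invalid input
```

```bash
python3 -m jog '[{"x":0,"y":0,"z":-4,"ax":0,"ay":0,"az":7}]'; python3 -m jog '[{"z":-4.0}]' 
```

```text
time: 0.33
eef_pos: [0.2382, -0.5736, 0.2601]
orientation: [-0.007, 0.991, 0.137, -0.002]
contact_force: [-0.9, -0.7, -1.9]
finger_gap: 0.0851invalid input
```

```bash
python3 -m jog '[{"x":0,"y":0,"z":-4,"ax":0,"ay":0,"az":7},{"x":0,"y":0,"z":-8,"ax":0,"ay":0,"az":14},{"x":0,"y":0,"z":-9,"ax":0,"ay":0,"az":15.6},{"x":0,"y":0,"z":-9,"ax":0,"ay":0,"az":15.6}]' -0.4; python3 -c "
from h import *
go(.47,.062,.34,0)"
```

```text
time: 0.67
eef_pos: [0.2412, -0.5781, 0.3616]
orientation: [0.003, 1.0, -0.001, 0.001]
contact_force: [-0.4, 0.4, -1.5]
finger_gap: 0.0598
t 0.67 pos [ 0.2412 -0.5781  0.3616] delta cm [ 22.8015 -64.0469   1.8005]
turn [ 0.3866 -0.1708 -0.0671]
```

```bash
for i in 1; do python3 -m jog '[{"x":23,"y":-64,"z":2,"ax":0,"ay":0,"az":0},{"x":23,"y":-64,"z":2,"ax":0,"ay":0,"az":0},{"x":23,"y":-64,"z":2,"ax":0,"ay":0,"az":0},{"x":23,"y":-64,"z":2,"ax":0,"ay":0,"az":0},{"x":23,"y":-64,"z":2,"ax":0,"ay":0,"az":0}]'; done; python3 -c "
from h import *
go(.47,.062,.34,0)"
```

```text
time: 1.08
eef_pos: [0.3106, -0.3786, 0.35]
orientation: [-0.001, 1.0, 0.001, -0.001]
contact_force: [1.1, -0.0, 0.5]
finger_gap: 0.0598
t 1.08 pos [ 0.3106 -0.3786  0.35  ] delta cm [ 16.0057 -44.038    1.0351]
turn [-0.0726  0.0685  0.0857]
```

```bash
python3 -m jog '[{"x":16,"y":-44,"z":1,"ax":0,"ay":0,"az":0},{"x":16,"y":-44,"z":1,"ax":0,"ay":0,"az":0},{"x":16,"y":-44,"z":1,"ax":0,"ay":0,"az":0},{"x":16,"y":-44,"z":1,"ax":0,"ay":0,"az":0},{"x":16,"y":-44,"z":1,"ax":0,"ay":0,"az":0}]'; python3 -c "
from h import *
go(.47,.062,.34,0)"
```

```text
time: 1.5
eef_pos: [0.3815, -0.183, 0.346]
orientation: [-0.0, 1.0, 0.001, -0.0]
contact_force: [0.6, 1.0, 0.8]
finger_gap: 0.0594
t 1.5 pos [ 0.3815 -0.183   0.346 ] delta cm [  8.8847 -24.4893   0.5906]
turn [-0.0059  0.0557  0.084 ]
```

```bash
python3 -m jog '[{"x":9,"y":-24.5,"z":6,"ax":0,"ay":0,"az":0},{"x":9,"y":-24.5,"z":6,"ax":0,"ay":0,"az":0},{"x":9,"y":-24.5,"z":6,"ax":0,"ay":0,"az":0},{"x":9,"y":-24.5,"z":6,"ax":0,"ay":0,"az":0},{"x":9,"y":-24.5,"z":6,"ax":0,"ay":0,"az":0}]'; python3 -c "
from h import *
go(.49,.062,.15,0)
c=cap('top','top1')
for z in(0,.08,.12): print(ray(c,217,270,z),ray(c,215,285,z),ray(c,290,282,z))
cap('scene','scene1')
"
```

```text
time: 1.92
eef_pos: [0.4514, 0.0073, 0.299]
orientation: [0.0, 1.0, 0.001, -0.0]
contact_force: [1.5, -0.5, 0.3]
finger_gap: 0.0599
t 1.92 pos [0.4514 0.0073 0.299 ] delta cm [ 3.8788 -5.4722 14.8949]
turn [0.0104 0.0445 0.0741]
[0.3855 0.0528 0.    ] [0.3467 0.0521 0.    ] [ 0.3807 -0.1417  0.    ]
[0.3853 0.046  0.08  ] [0.3492 0.0454 0.08  ] [ 0.3808 -0.1345  0.08  ]
[0.3851 0.0426 0.12  ] [0.3505 0.042  0.12  ] [ 0.3808 -0.1308  0.12  ]
```

View pics/scene1.png

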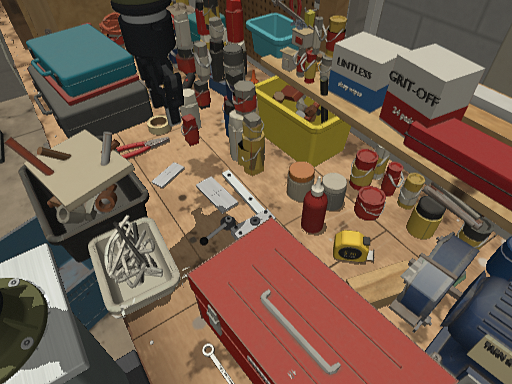

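```bash
python3 -m jog '[{"x":3.4,"y":-5.5,"z":4,"ax":0,"ay":0,"az":0},{"x":3.4,"y":-5.5,"z":12,"ax":0,"ay":0,"az":0},{"x":3.4,"y":-5.5,"z":24,"ax":0,"ay":0,"az":0},{"x":3.4,"y":-5.5,"z":24,"ax":0,"ay":0,"az":0},{"x":3.4,"y":-5.5,"z":24,"ax":0,"ay":0,"az":0}]';python3 -m jog '[{"x":0,"y":0,"z":4,"ax":0,"ay":0,"az":0},{"x":0,"y":0,"z":7,"ax":0,"ay":0,"az":0},{"x":0,"y":0,"z":7,"ax":0,"ay":0,"az":0}]'; python3 -c "
from h import *
go(.485,.062,.025,0)"
```

```text
time: 2.43
eef_pos: [0.4822, 0.0559, 0.1117]
orientation: [-0.0, 1.0, 0.001, -0.0]
contact_force: [1.3, -1.2, 0.2]
finger_gap: 0.0596
time: 2.68
eef_pos: [0.4787, 0.0549, 0.0385]
orientation: [0.0, 1.0, 0.001, -0.005]
contact_force: [-1.5, 0.0, 0.1]
finger_gap: 0.0597
t 2.68 pos [0.4787 0.0549 0.0385] delta cm [ 0.6462 -0.7068  1.3458]
turn [0.0529 0.6017 0.1101]
```

```bash
python3 -m jog '[{"x":0.4,"y":-0.7,"z":0.5,"ax":0,"ay":0,"az":0},{"x":0.4,"y":-0.7,"z":1.2,"ax":0,"ay":0,"az":0},{"x":0.4,"y":-0.7,"z":1.2,"ax":0,"ay":0,"az":0},{"x":0.4,"y":-0.7,"z":1.2,"ax":0,"ay":0,"az":0}]';python3 -m jog '[{"x":0,"y":0,"z":0.3,"ax":0,"ay":0,"az":0},{"x":0,"y":0,"z":0.5,"ax":0,"ay":0,"az":0},{"x":0,"y":0,"z":0.5,"ax":0,"ay":0,"az":0}]'; python3 -c "
from h import *
go(.485,.062,.020,0); c=cap('scene'); crop(c,130,130,280,240,5.3,'s2')"
```

```text
time: 3.02
eef_pos: [0.4879, 0.0632, 0.0331]
orientation: [-0.0, 1.0, 0.0, 0.001]
contact_force: [-0.3, -0.2, -0.4]
finger_gap: 0.0598
time: 3.27
eef_pos: [0.4872, 0.0628, 0.0272]
orientation: [0.0, 1.0, 0.0, 0.0]
contact_force: [0.4, 0.1, -0.2]
finger_gap: 0.0597
t 3.27 pos [0.4872 0.0628 0.0272] delta cm [-0.2171  0.0755  0.7167]
turn [ 0.0082 -0.04    0.0013]
```

View pics/s2.png

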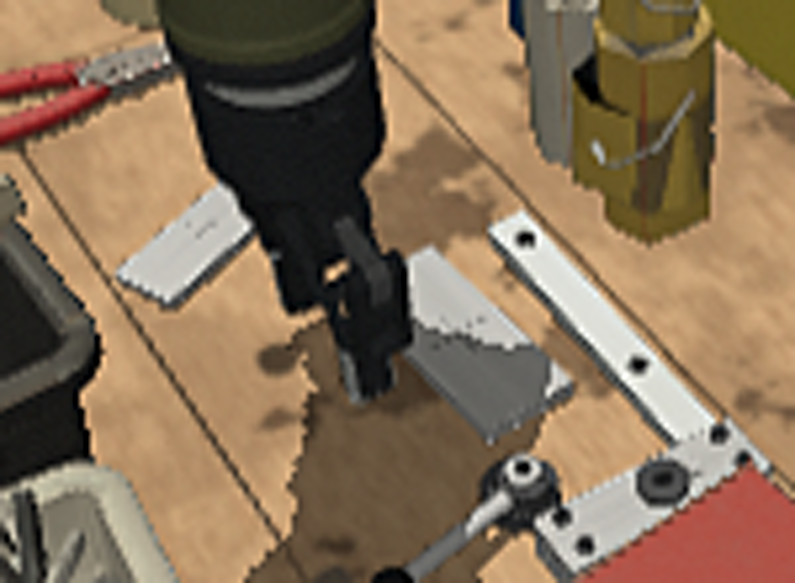

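```bash
python3 -m jog '[{"x":0,"y":0,"z":0.4,"ax":0,"ay":0,"az":0},{"x":0,"y":0,"z":0.6,"ax":0,"ay":0,"az":0},{"x":0,"y":0,"z":0.6,"ax":0,"ay":0,"az":0}]';python3 -m jog '[{"x":0,"y":0,"z":0.1,"ax":0,"ay":0,"az":0},{"x":0,"y":0,"z":0.2,"ax":0,"ay":0,"az":0},{"x":0,"y":0,"z":0.3,"ax":0,"ay":0,"az":0}]'
```

```text
time: 3.57
eef_pos: [0.4867, 0.0629, 0.0204]
orientation: [0.0, 1.0, 0.0, -0.0]
contact_force: [0.8, 0.4, 0.8]
finger_gap: 0.0595
time: 3.82
eef_pos: [0.487, 0.0631, 0.0178]
orientation: [-0.0, 1.0, 0.0, -0.0]
contact_force: [-0.0, -0.2, -0.6]
finger_gap: 0.0598
```

```bash
python3 -m jog '[{"x":0,"y":0,"z":0.1,"ax":0,"ay":0,"az":0},{"x":0,"y":0,"z":0.2,"ax":0,"ay":0,"az":0},{"x":0,"y":0,"z":0.2,"ax":0,"ay":0,"az":0}]';python3 -m jog '[{"x":0,"y":0,"z":0.1,"ax":0,"ay":0,"az":0},{"x":0,"y":0,"z":0.2,"ax":0,"ay":0,"az":0},{"x":0,"y":0,"z":0.2,"ax":0,"ay":0,"az":0}]'
```

```text
time: 4.07
eef_pos: [0.4869, 0.063, 0.0157]
orientation: [-0.0, 1.0, 0.0, -0.0]
contact_force: [-0.1, -1.2, 0.8]
finger_gap: 0.0599
time: 4.32
eef_pos: [0.4869, 0.063, 0.0137]
orientation: [-0.0, 1.0, 0.0, -0.0]
contact_force: [0.1, 0.3, -0.4]
finger_gap: 0.06
```

```bash
python3 -m jog '[{"x":0.6,"y":0,"z":0,"ax":0,"ay":0,"az":0},{"x":1.2,"y":0,"z":0,"ax":0,"ay":0,"az":0},{"x":1.7,"y":0,"z":0,"ax":0,"ay":0,"az":0},{"x":2.1,"y":0,"z":0,"ax":0,"ay":0,"az":0},{"x":2.5,"y":0,"z":0,"ax":0,"ay":0,"az":0}]';python3 -m jog '[{"x":0.3,"y":0,"z":0,"ax":0,"ay":0,"az":0},{"x":0.6,"y":0,"z":0,"ax":0,"ay":0,"az":0},{"x":0.9,"y":0,"z":0,"ax":0,"ay":0,"az":0},{"x":1.2,"y":0,"z":0,"ax":0,"ay":0,"az":0},{"x":1.5,"y":0,"z":0,"ax":0,"ay":0,"az":0}]'; python3 -c "
from h import *
c=cap('scene'); crop(c,130,130,280,240,5.3,'s3')
c=cap('top'); crop(c,150,165,320,265,4.7,'t3')"
```

```text
time: 4.73
eef_pos: [0.5127, 0.063, 0.0139]
orientation: [-0.0, 1.0, 0.0, 0.0]
contact_force: [-0.4, 0.4, 0.5]
finger_gap: 0.0597
time: 5.15
eef_pos: [0.5272, 0.0631, 0.0139]
orientation: [-0.0, 1.0, 0.0, -0.0]
contact_force: [-0.2, -1.1, 0.6]
finger_gap: 0.0599
```

View pics/s3.png

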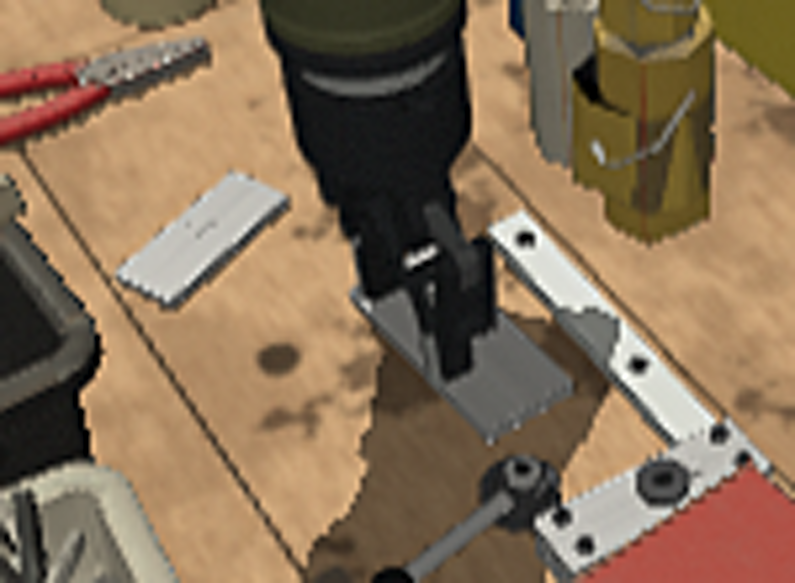

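View pics/t3.png

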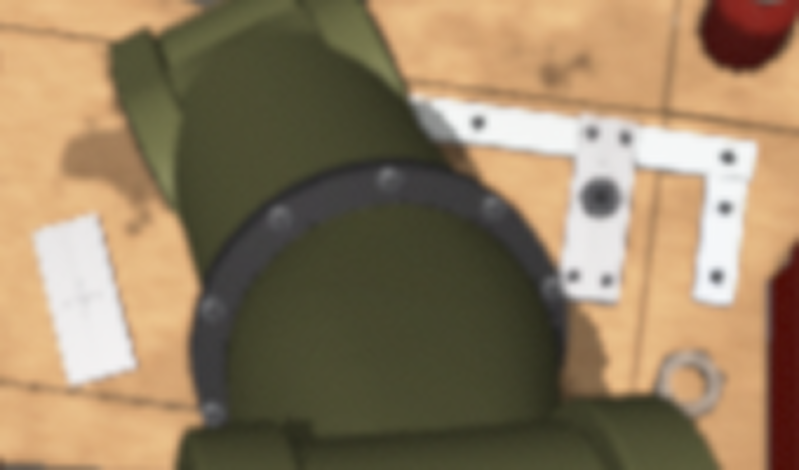

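```bash
python3 -m jog '[{"x":0,"y":0,"z":-0.4,"ax":0,"ay":0,"az":0},{"x":-1.5,"y":0,"z":-0.4,"ax":0,"ay":0,"az":0},{"x":-4,"y":0,"z":-0.4,"ax":0,"ay":0,"az":0},{"x":-4.4,"y":0,"z":0,"ax":0,"ay":0,"az":0},{"x":-4.4,"y":0,"z":0,"ax":0,"ay":0,"az":0}]'; python3 -m jog '[{"x":0,"y":0,"z":0.2,"ax":0,"ay":0,"az":0},{"x":0,"y":0,"z":0.4,"ax":0,"ay":0,"az":0},{"x":0,"y":0,"z":0.4,"ax":0,"ay":0,"az":0}]'; python3 -c "
from h import *
go(.485,.062,.020,0); c=cap('scene'); crop(c,130,130,280,240,5.3,'s4')"
```

```text
time: 5.67
eef_pos: [0.481, 0.0628, 0.0138]
orientation: [0.0, 1.0, 0.001, -0.001]
contact_force: [0.1, -0.7, 0.1]
finger_gap: 0.0595
time: 5.92
eef_pos: [0.4839, 0.0631, 0.0097]
orientation: [-0.0, 1.0, 0.0, 0.0]
contact_force: [1.1, 0.0, -0.2]
finger_gap: 0.0601
t 5.92 pos [0.4839 0.0631 0.0097] delta cm [ 0.1076  0.1093 -1.0344]
turn [-0.0141 -0.0351  0.0041]
```

View pics/s4.png

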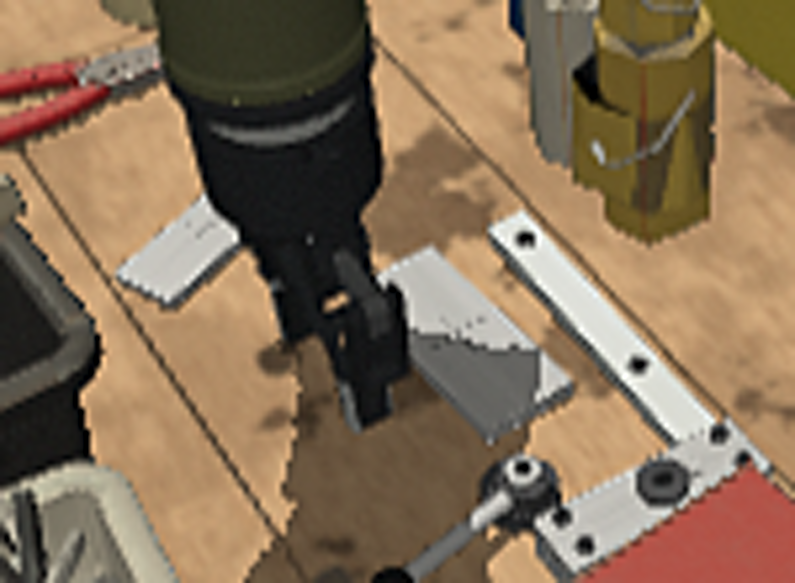

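```bash
python3 -m jog '[{"x":0,"y":0,"z":0.2,"ax":0,"ay":0,"az":0},{"x":0,"y":0,"z":0.2,"ax":0,"ay":0,"az":0}]';python3 -m jog '[{"x":0,"y":0,"z":0.15,"ax":0,"ay":0,"az":0},{"x":0,"y":0,"z":0.2,"ax":0,"ay":0,"az":0}]';  python3 -m jog '[{"x":0,"y":0,"z":0.15,"ax":0,"ay":0,"az":0},{"x":0,"y":0,"z":0.2,"ax":0,"ay":0,"az":0}]'
```

```text
time: 6.13
eef_pos: [0.4833, 0.063, 0.0076]
orientation: [-0.0, 1.0, 0.0, -0.0]
contact_force: [-0.2, 0.0, -0.5]
finger_gap: 0.0599
time: 6.3
eef_pos: [0.4831, 0.063, 0.0057]
orientation: [-0.0, 1.0, 0.0, -0.0]
contact_force: [0.6, -0.3, -0.1]
finger_gap: 0.0601
time: 6.47
eef_pos: [0.483, 0.063, 0.0037]
orientation: [-0.0, 1.0, 0.0, -0.0]
contact_force: [0.5, 0.4, 0.1]
finger_gap: 0.0596
```

```bash
python3 -m jog '[{"x":0,"y":0,"z":0.1,"ax":0,"ay":0,"az":0},{"x":0.6,"y":0,"z":0.1,"ax":0,"ay":0,"az":0},{"x":1.2,"y":0,"z":0.1,"ax":0,"ay":0,"az":0},{"x":1.8,"y":0,"z":0.1,"ax":0,"ay":0,"az":0},{"x":2.4,"y":0,"z":0.1,"ax":0,"ay":0,"az":0}]'; python3 -m jog '[{"x":0.4,"y":0,"z":0,"ax":0,"ay":0,"az":0},{"x":0.8,"y":0,"z":0,"ax":0,"ay":0,"az":0}]';python3 -c "
from h import *
c=cap('scene'); crop(c,130,130,280,240,5.3,'s5')"
```

```text
time: 6.88
eef_pos: [0.5081, 0.0631, 0.003]
orientation: [-0.0, 1.0, 0.0, 0.0]
contact_force: [-0.4, 0.4, 0.9]
finger_gap: 0.0597
time: 7.05
eef_pos: [0.5158, 0.063, 0.0029]
orientation: [-0.0, 1.0, 0.0, 0.0]
contact_force: [0.2, -0.2, 0.8]
finger_gap: 0.0597
```

View pics/s5.png

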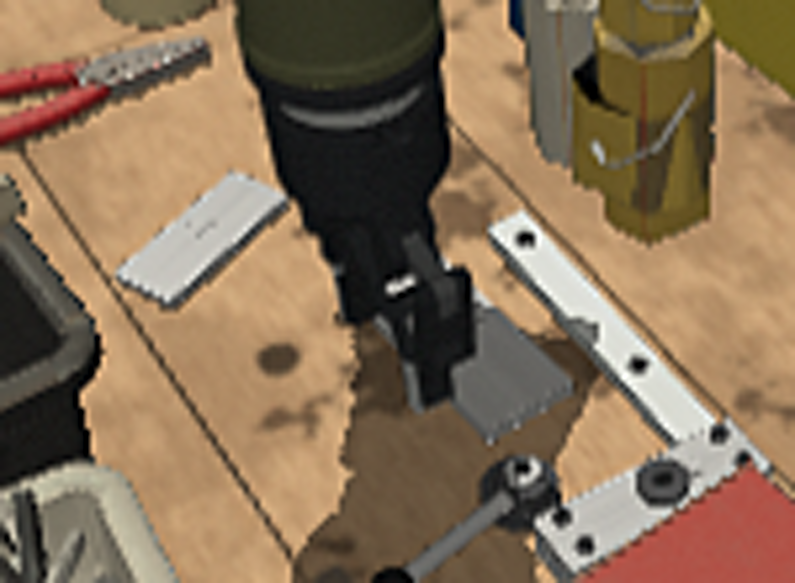

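```bash
python3 -c "
from h import *
c=cap('scene')
for z in (0,.005,.01,.015,.02):
  p=proj(c,[(.505,.063-.03,z),(.527,.063-.03,z),(.527,.063-.044,z),(.505,.063-.044,z)]); print(z,((p-[130,130])*5.3).round(0).tolist())
print(((proj(c,[(.5279,-.0001,.01),(.5778,.0028,.01)])-130)*5.3))
crop(c,180,170,240,215,13,'s6')
"
```

```text
0 [[411.0, 420.0], [452.0, 400.0], [467.0, 418.0], [426.0, 439.0]]
0.005 [[410.0, 413.0], [451.0, 393.0], [466.0, 411.0], [425.0, 432.0]]
0.01 [[409.0, 406.0], [450.0, 386.0], [465.0, 404.0], [424.0, 424.0]]
0.015 [[408.0, 398.0], [449.0, 378.0], [464.0, 397.0], [422.0, 417.0]]
0.02 [[406.0, 391.0], [448.0, 371.0], [463.0, 390.0], [421.0, 410.0]]
[[487.4701 428.9356]
 [576.3087 379.2298]]
```

View pics/s6.png

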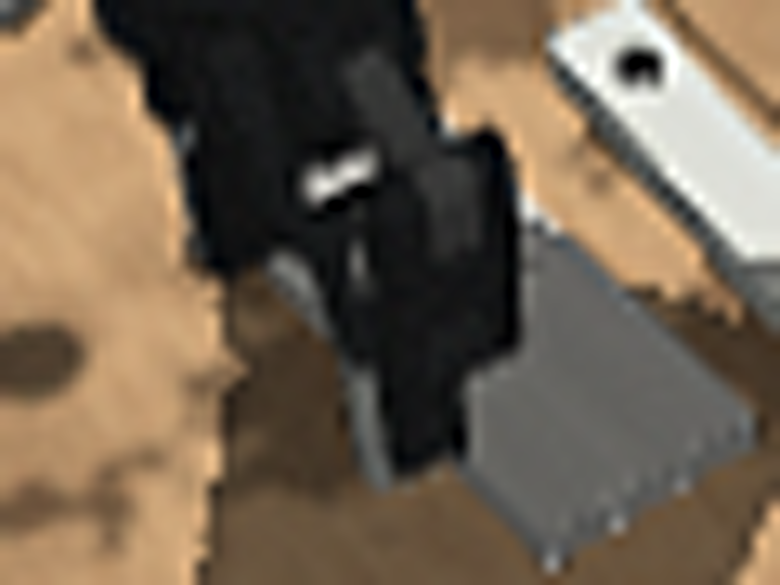

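```bash
python3 -m jog '[{"x":-1,"y":0,"z":0,"ax":0,"ay":0,"az":0},{"x":-3,"y":0,"z":-2,"ax":0,"ay":0,"az":0},{"x":-3.2,"y":0,"z":-3.5,"ax":0,"ay":0,"az":0},{"x":-3.2,"y":0,"z":-3.5,"ax":0,"ay":0,"az":0},{"x":-3.2,"y":0,"z":-3.5,"ax":0,"ay":0,"az":0}]' 1; python3 -m jog '[{"x":0,"y":0,"z":0,"ax":0,"ay":0,"az":0},{"x":0,"y":0,"z":0,"ax":0,"ay":0,"az":0}]';python3 -c "
from h import *
c=cap('scene')
crop(c,150,160,240,225,8.5,'s7')
"
```

```text
time: 7.57
eef_pos: [0.4835, 0.063, 0.0385]
orientation: [-0.0, 1.0, 0.0, 0.001]
contact_force: [0.5, 0.5, -0.1]
finger_gap: 0.0005
time: 7.73
eef_pos: [0.483, 0.0629, 0.0373]
orientation: [0.0, 1.0, 0.0, -0.0]
contact_force: [-0.0, -0.1, -0.2]
finger_gap: -0.0002
```

View pics/s7.png

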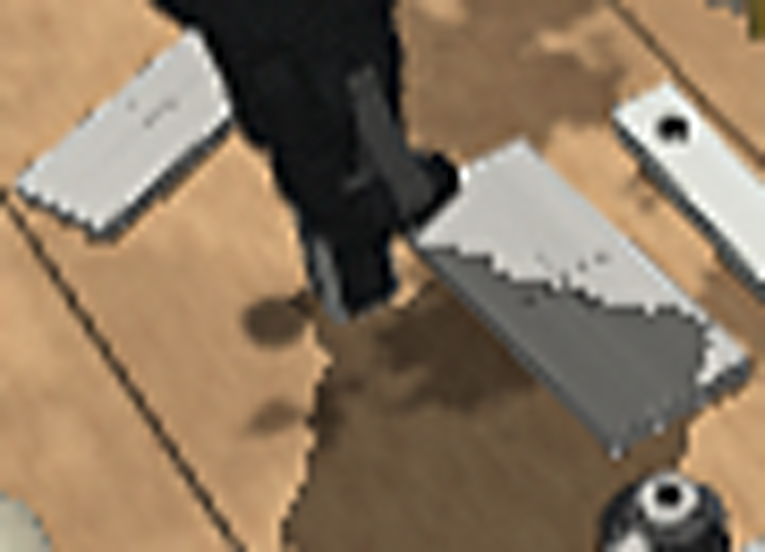

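```bash
python3 -c "
from h import *
c=cap('scene')
for z in (0,.01,.02,.03,.04):
  print(z,ray(c,190.6-.4,197.6-.4,z),ray(c,150+390/8.5-.4,160+295/8.5-.4,z))
"
```

```text
0 [0.4877 0.0944 0.    ] [0.5036 0.0958 0.    ]
0.01 [0.4847 0.0851 0.01  ] [0.5004 0.0865 0.01  ]
0.02 [0.4817 0.0759 0.02  ] [0.4972 0.0773 0.02  ]
0.03 [0.4787 0.0667 0.03  ] [0.4939 0.068  0.03  ]
0.04 [0.4757 0.0575 0.04  ] [0.4907 0.0588 0.04  ]
```

```bash
python3 -m jog '[{"x":0,"y":0,"z":0.5,"ax":0,"ay":0,"az":0},{"x":0,"y":0,"z":1,"ax":0,"ay":0,"az":0},{"x":0,"y":0,"z":1.3,"ax":0,"ay":0,"az":0},{"x":0,"y":0,"z":1.3,"ax":0,"ay":0,"az":0}]'; python3 -m jog '[{"x":0,"y":0,"z":0.3,"ax":0,"ay":0,"az":0},{"x":0,"y":0,"z":0.5,"ax":0,"ay":0,"az":0},{"x":0,"y":0,"z":0.5,"ax":0,"ay":0,"az":0}]';python3 -c "
from h import *
c=cap('scene')
crop(c,150,160,240,225,8.5,'s8')
"
```

```text
time: 8.17
eef_pos: [0.4824, 0.063, 0.0238]
orientation: [0.0, 1.0, 0.0, -0.001]
contact_force: [-0.6, 0.3, -0.2]
finger_gap: 0.0001
time: 8.42
eef_pos: [0.4829, 0.063, 0.0195]
orientation: [0.0, 1.0, 0.0, -0.0]
contact_force: [-0.4, -0.3, 0.2]
finger_gap: 0.0003
```

View pics/s8.png

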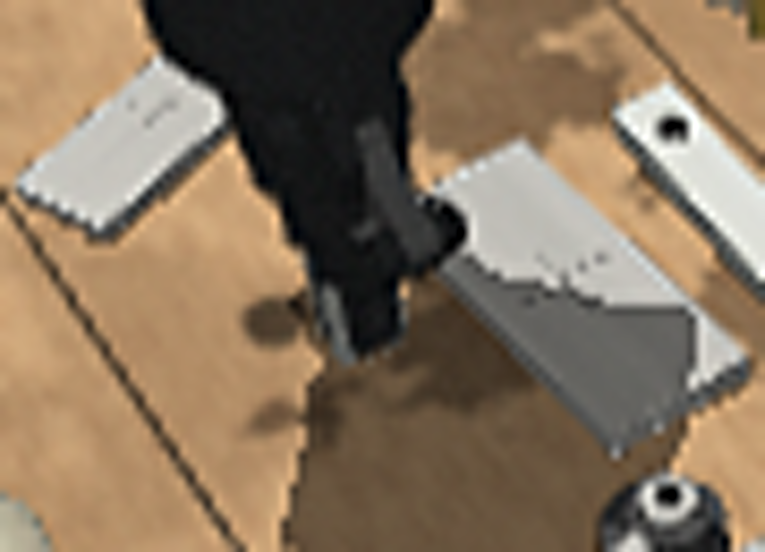

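```bash
python3 -m jog '[{"x":0,"y":0,"z":0.3,"ax":0,"ay":0,"az":0},{"x":0,"y":0,"z":0.5,"ax":0,"ay":0,"az":0},{"x":0,"y":0,"z":0.5,"ax":0,"ay":0,"az":0}]'; python3 -m jog '[{"x":0,"y":0,"z":0.2,"ax":0,"ay":0,"az":0},{"x":0,"y":0,"z":0.3,"ax":0,"ay":0,"az":0},{"x":0,"y":0,"z":0.3,"ax":0,"ay":0,"az":0}]';python3 -m jog '[{"x":0,"y":0,"z":0.2,"ax":0,"ay":0,"az":0},{"x":0,"y":0,"z":0.3,"ax":0,"ay":0,"az":0},{"x":0,"y":0,"z":0.3,"ax":0,"ay":0,"az":0}]'
```

```text
time: 8.72
eef_pos: [0.4828, 0.0629, 0.0146]
orientation: [0.0, 1.0, 0.0, -0.0]
contact_force: [0.5, -0.1, -0.2]
finger_gap: 0.0001
time: 8.97
eef_pos: [0.4829, 0.063, 0.0117]
orientation: [0.0, 1.0, 0.0, -0.0]
contact_force: [0.4, -0.3, -0.7]
finger_gap: -0.0002
time: 9.22
eef_pos: [0.4829, 0.063, 0.0087]
orientation: [0.0, 1.0, 0.0, -0.0]
contact_force: [-0.3, 0.1, -0.0]
finger_gap: -0.0004
```

```bash
python3 -c "
from h import *
c=cap('scene')
crop(c,150,160,240,225,8.5,'s9')
"
```

```text
(no output)
```

View pics/s9.png

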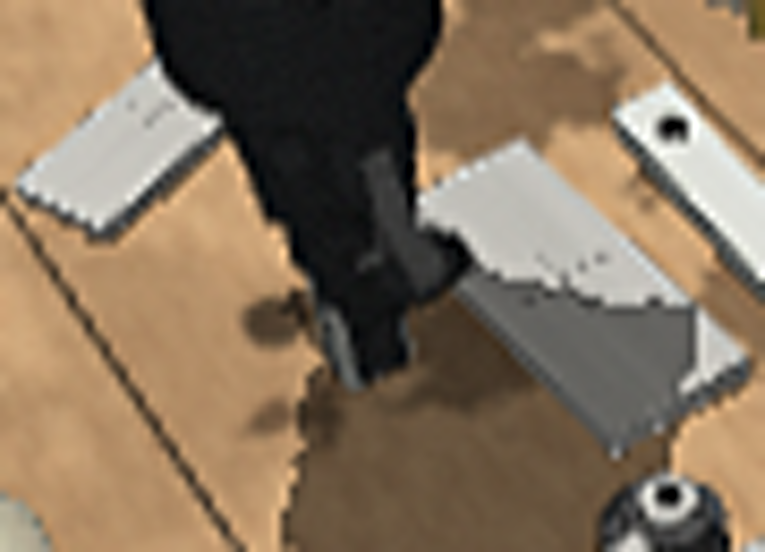

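```bash
python3 -m jog '[{"x":0,"y":0,"z":0.3,"ax":0,"ay":0,"az":0},{"x":0,"y":0,"z":0.5,"ax":0,"ay":0,"az":0},{"x":0,"y":0,"z":0.5,"ax":0,"ay":0,"az":0}]'; python3 -m jog '[{"x":0,"y":0,"z":0.15,"ax":0,"ay":0,"az":0},{"x":0,"y":0,"z":0.2,"ax":0,"ay":0,"az":0}]'; python3 -c "
from h import *
c=cap('scene')
crop(c,150,160,240,225,8.5,'s10')
"
```

```text
time: 9.52
eef_pos: [0.4828, 0.063, 0.0035]
orientation: [0.0, 1.0, 0.0, -0.0]
contact_force: [-1.1, -0.4, -0.1]
finger_gap: -0.0001
time: 9.68
eef_pos: [0.483, 0.063, 0.0017]
orientation: [-0.0, 1.0, 0.0, -0.0]
contact_force: [0.6, 0.1, 0.8]
finger_gap: 0.0001
```

View pics/s10.png

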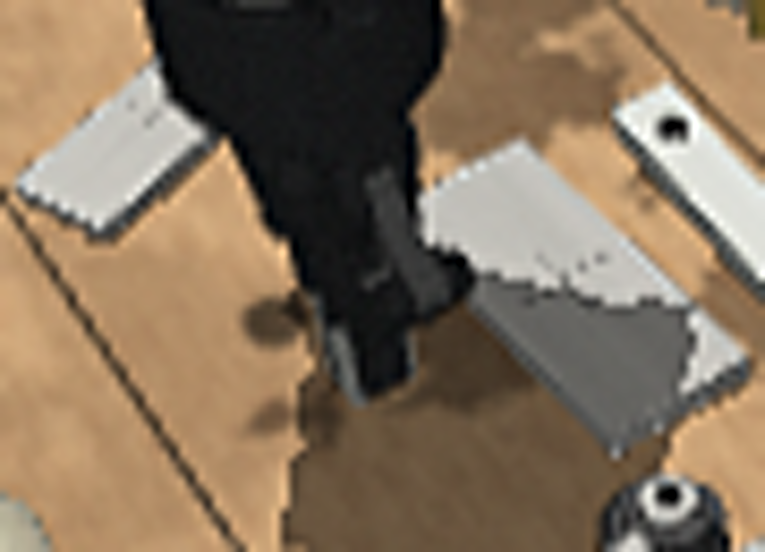

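```bash
python3 -c "
from h import *
c=cap('scene')
for y in (.063,.056,.049):
  for z in (0,.005,.01): print(y,z,((proj(c,[(.474,y,z),(.490,y,z)])+.4-[150,160])*8.5).round().tolist())
print([ray(c,150+363/8.5-.4,160+403/8.5-.4,z) for z in (0,.005,.01)])
"
```

```text
0.063 0 [[351.0, 403.0], [400.0, 380.0]]
0.063 0.005 [[349.0, 392.0], [398.0, 369.0]]
0.063 0.01 [[346.0, 381.0], [395.0, 358.0]]
0.056 0 [[362.0, 418.0], [411.0, 395.0]]
0.056 0.005 [[360.0, 407.0], [409.0, 384.0]]
0.056 0.01 [[357.0, 396.0], [406.0, 372.0]]
0.049 0 [[373.0, 433.0], [422.0, 410.0]]
0.049 0.005 [[371.0, 422.0], [420.0, 398.0]]
0.049 0.01 [[368.0, 411.0], [417.0, 387.0]]
[array([0.4769, 0.0612, 0.    ]), array([0.4755, 0.0568, 0.005 ]), array([0.4741, 0.0525, 0.01  ])]
```

```bash
python3 -m jog '[{"x":0,"y":0,"z":0.15,"ax":0,"ay":0,"az":0},{"x":0,"y":0,"z":0.2,"ax":0,"ay":0,"az":0}]';python3 -m jog '[{"x":0,"y":0,"z":0.15,"ax":0,"ay":0,"az":0},{"x":0,"y":0,"z":0.2,"ax":0,"ay":0,"az":0}]'
```

```text
time: 9.95
eef_pos: [0.483, 0.063, -0.0002]
orientation: [-0.0, 1.0, 0.0, 0.0]
contact_force: [0.1, -0.4, 0.2]
finger_gap: 0.0001
time: 10.12
eef_pos: [0.483, 0.063, -0.0023]
orientation: [-0.0, 1.0, 0.0, -0.0]
contact_force: [0.2, -0.8, -0.6]
finger_gap: 0.0001
```

```bash
python3 -m jog '[{"x":0.6,"y":0,"z":0,"ax":0,"ay":0,"az":0},{"x":1.2,"y":0,"z":0,"ax":0,"ay":0,"az":0},{"x":1.8,"y":0,"z":0,"ax":0,"ay":0,"az":0},{"x":2.3,"y":0,"z":0,"ax":0,"ay":0,"az":0},{"x":2.8,"y":0,"z":0,"ax":0,"ay":0,"az":0}]';python3 -m jog '[{"x":0.4,"y":0,"z":0,"ax":0,"ay":0,"az":0},{"x":0.8,"y":0,"z":0,"ax":0,"ay":0,"az":0}]'; python3 -c "
from h import *
c=cap('scene')
crop(c,150,160,240,225,8.5,'s11')
"
```

```text
time: 10.53
eef_pos: [0.5118, 0.063, -0.0021]
orientation: [-0.0, 1.0, 0.0, 0.0]
contact_force: [-5.3, 1.1, 0.5]
finger_gap: -0.0001
time: 10.7
eef_pos: [0.5181, 0.0629, -0.0024]
orientation: [0.0, 1.0, 0.0, -0.001]
contact_force: [-4.5, 0.5, 3.3]
finger_gap: 0.0002
```

View pics/s11.png

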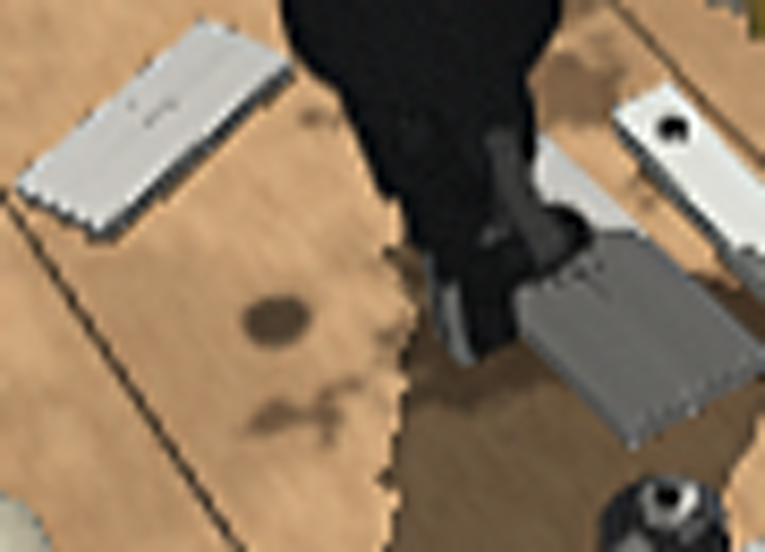

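```bash
python3 -m jog '[{"x":0.3,"y":0,"z":0,"ax":0,"ay":0,"az":0},{"x":0.6,"y":0,"z":0,"ax":0,"ay":0,"az":0},{"x":0.9,"y":0,"z":0,"ax":0,"ay":0,"az":0},{"x":1.2,"y":0,"z":0,"ax":0,"ay":0,"az":0}]';python3 -m jog '[{"x":0.2,"y":0,"z":0,"ax":0,"ay":0,"az":0},{"x":0.3,"y":0,"z":0,"ax":0,"ay":0,"az":0}]';python3 -m jog '[{"x":0.1,"y":0,"z":0,"ax":0,"ay":0,"az":0},{"x":0.2,"y":0,"z":0,"ax":0,"ay":0,"az":0}]'; python3 -c "
from h import *
c=cap('scene')
crop(c,150,150,240,215,8.5,'s12')
"
```

```text
time: 11.08
eef_pos: [0.5314, 0.063, -0.0022]
orientation: [-0.0, 1.0, 0.0, 0.0]
contact_force: [-1.6, -0.0, -2.0]
finger_gap: -0.0
time: 11.25
eef_pos: [0.5344, 0.0632, -0.0022]
orientation: [-0.0, 1.0, 0.0, 0.0]
contact_force: [-3.2, 1.2, -0.6]
finger_gap: -0.0001
time: 11.42
eef_pos: [0.5349, 0.0632, -0.0023]
orientation: [0.0, 1.0, 0.0, -0.001]
contact_force: [-8.3, 0.7, 3.4]
finger_gap: -0.0001
```

View pics/s12.png

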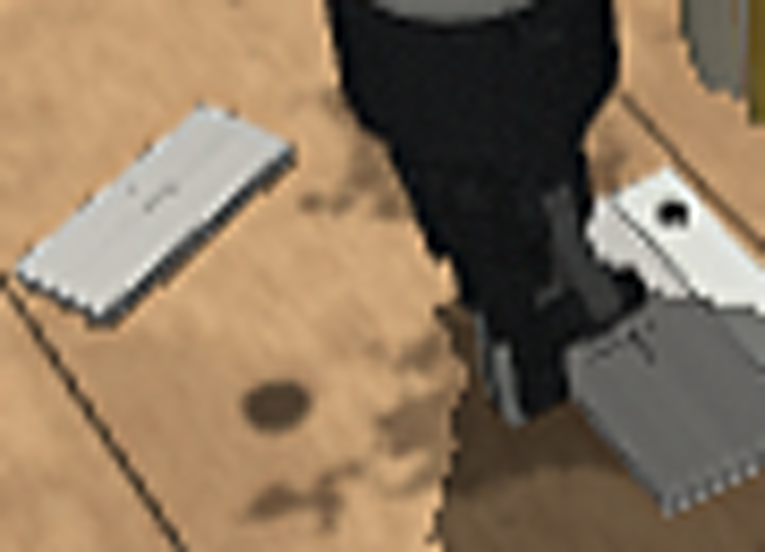

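```bash
python3 -m jog '[{"x":-1,"y":0,"z":0,"ax":0,"ay":0,"az":0},{"x":-2,"y":0,"z":-1,"ax":0,"ay":0,"az":0},{"x":-1,"y":-2,"z":-4,"ax":0,"ay":0,"az":0},{"x":3,"y":-6,"z":-4.5,"ax":0,"ay":0,"az":0},{"x":3.8,"y":-10,"z":-4.5,"ax":0,"ay":0,"az":0}]';python3 -m jog '[{"x":0,"y":-0.7,"z":0,"ax":0,"ay":0,"az":0},{"x":0,"y":-0.7,"z":0,"ax":0,"ay":0,"az":0}]'; python3 -c "
from h import *
go(.573,.17,.010,0)
c=cap('scene')
crop(c,150,140,240,205,8.5,'s13')
c=cap('top'); crop(c,150,165,320,265,4.7,'t13')
"
```

```text
time: 11.88
eef_pos: [0.5749, 0.1493, 0.0453]
orientation: [0.0, 1.0, -0.003, 0.004]
contact_force: [2.2, 0.1, 0.5]
finger_gap: 0.0
time: 12.05
eef_pos: [0.5713, 0.1635, 0.0435]
orientation: [-0.002, 1.0, 0.002, 0.002]
contact_force: [0.7, -0.5, 0.0]
finger_gap: -0.0002
t 12.05 pos [0.5713 0.1635 0.0435] delta cm [ 0.1557 -0.631   3.3524]
turn [-0.2318 -0.2142  0.2828]
```

View pics/s13.png

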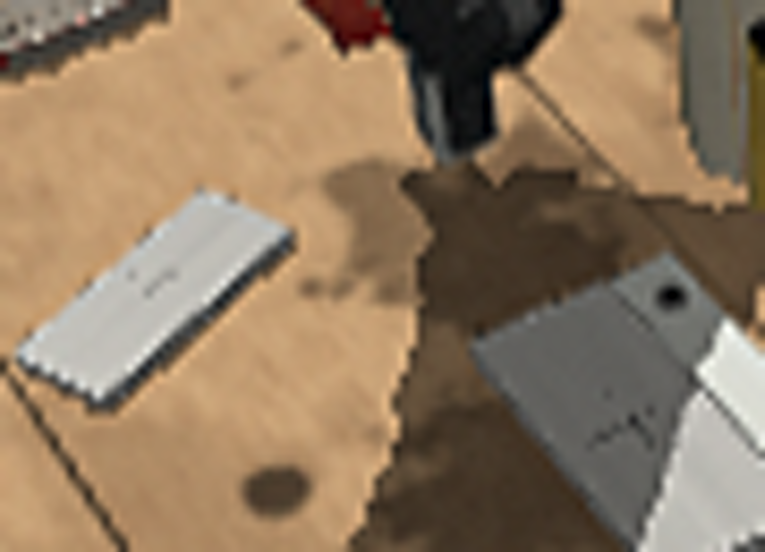

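View pics/t13.png

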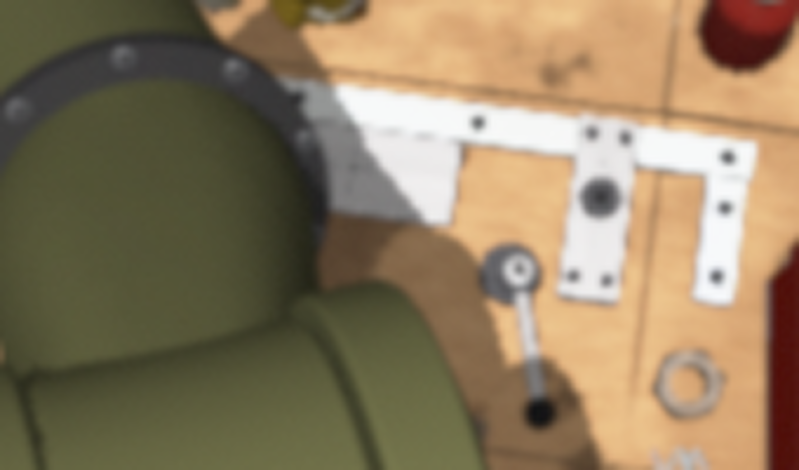

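```bash
python3 -m jog '[{"x":0.1,"y":-0.2,"z":2,"ax":0,"ay":0,"az":0},{"x":0.1,"y":-0.2,"z":4,"ax":0,"ay":0,"az":0},{"x":0.1,"y":-0.2,"z":4.4,"ax":0,"ay":0,"az":0},{"x":0.1,"y":-0.2,"z":4.4,"ax":0,"ay":0,"az":0}]'; python3 -m jog '[{"x":0,"y":0.8,"z":0,"ax":0,"ay":0,"az":0},{"x":0,"y":1.6,"z":0,"ax":0,"ay":0,"az":0},{"x":0,"y":2.4,"z":0,"ax":0,"ay":0,"az":0},{"x":0,"y":3,"z":0,"ax":0,"ay":0,"az":0},{"x":0,"y":3.5,"z":0,"ax":0,"ay":0,"az":0}]'
```

```text
time: 12.48
eef_pos: [0.57, 0.1583, -0.0024]
orientation: [0.001, 1.0, -0.001, -0.001]
contact_force: [0.8, -0.4, -0.3]
finger_gap: -0.0003
time: 12.9
eef_pos: [0.5711, 0.1249, -0.0009]
orientation: [-0.0, 1.0, -0.0, 0.001]
contact_force: [-0.4, 3.4, 0.1]
finger_gap: 0.0002
```

```bash
python3 -m jog '[{"x":0,"y":0.6,"z":0,"ax":0,"ay":0,"az":0},{"x":0,"y":1.2,"z":0,"ax":0,"ay":0,"az":0},{"x":0,"y":1.8,"z":0.1,"ax":0,"ay":0,"az":0},{"x":0,"y":2.4,"z":0.1,"ax":0,"ay":0,"az":0},{"x":0,"y":3,"z":0.1,"ax":0,"ay":0,"az":0}]'; python3 -c "
from h import *
c=cap('scene')
crop(c,170,150,280,235,7,'s14')
c=cap('top'); crop(c,150,165,320,265,4.7,'t14')
"
```

```text
time: 13.32
eef_pos: [0.5711, 0.0982, -0.0013]
orientation: [-0.002, 1.0, 0.001, 0.001]
contact_force: [-2.9, 8.2, 9.5]
finger_gap: 0.0001
```

View pics/s14.png

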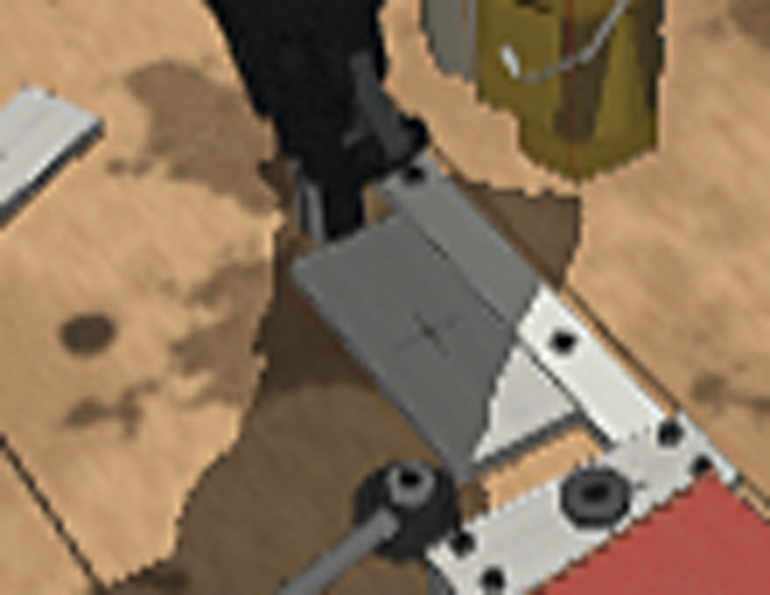

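View pics/t14.png

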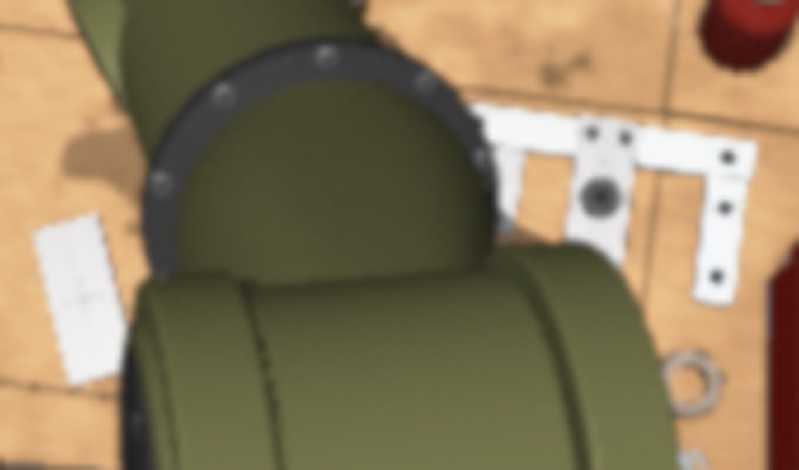

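```bash
python3 -m jog '[{"x":0,"y":0,"z":-0.1,"ax":0,"ay":0,"az":0},{"x":0,"y":0.2,"z":-0.2,"ax":0,"ay":0,"az":0},{"x":0,"y":0.6,"z":-0.2,"ax":0,"ay":0,"az":0}]';  python3 -m jog '[{"x":0,"y":0.5,"z":0,"ax":0,"ay":0,"az":0},{"x":0,"y":1.0,"z":0,"ax":0,"ay":0,"az":0}]'
```

```text
time: 13.67
eef_pos: [0.5708, 0.0891, -0.0003]
orientation: [0.0, 1.0, 0.0, 0.0]
contact_force: [-0.0, 5.9, 2.2]
finger_gap: -0.0002
time: 13.83
eef_pos: [0.571, 0.0795, -0.0003]
orientation: [-0.0, 1.0, 0.0, 0.0]
contact_force: [-0.5, 4.5, 3.3]
finger_gap: -0.0
```

```bash
python3 -m jog '[{"x":0,"y":0.5,"z":0,"ax":0,"ay":0,"az":0},{"x":0,"y":1.0,"z":0,"ax":0,"ay":0,"az":0},{"x":0,"y":1.5,"z":0,"ax":0,"ay":0,"az":0},{"x":0,"y":2,"z":0,"ax":0,"ay":0,"az":0},{"x":0,"y":2.5,"z":0,"ax":0,"ay":0,"az":0}]'; python3 -c "
from h import *
c=cap('scene')
crop(c,170,150,280,235,7,'s15')
"
```

```text
time: 14.25
eef_pos: [0.5709, 0.0542, -0.0003]
orientation: [-0.0, 1.0, 0.0, 0.0]
contact_force: [-0.1, 4.9, 4.1]
finger_gap: -0.0001
```

View pics/s15.png

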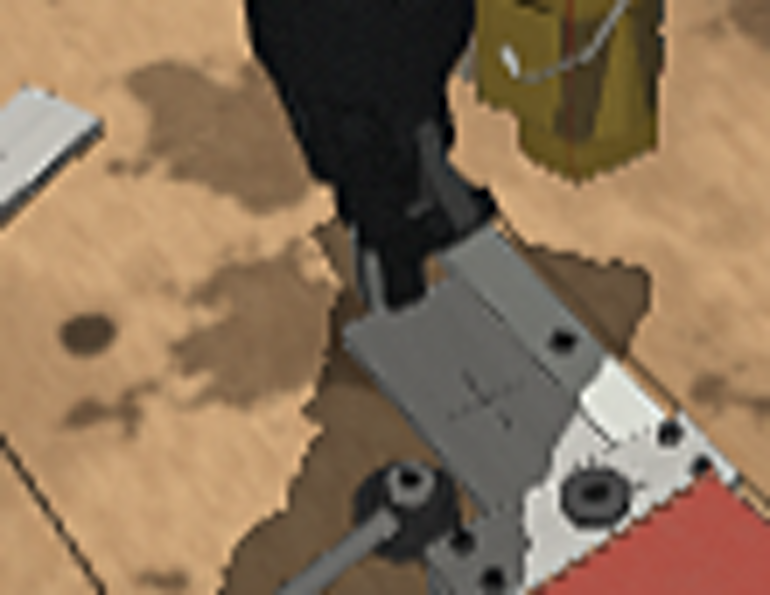

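```bash
python3 -m jog '[{"x":0,"y":0.6,"z":0,"ax":0,"ay":0,"az":0},{"x":0,"y":1.2,"z":0,"ax":0,"ay":0,"az":0},{"x":0,"y":1.8,"z":0,"ax":0,"ay":0,"az":0},{"x":0,"y":2.4,"z":0,"ax":0,"ay":0,"az":0},{"x":0,"y":3,"z":0,"ax":0,"ay":0,"az":0}]'; python3 -m jog '[{"x":0,"y":0.6,"z":0,"ax":0,"ay":0,"az":0},{"x":0,"y":1.2,"z":0,"ax":0,"ay":0,"az":0},{"x":0,"y":1.8,"z":0,"ax":0,"ay":0,"az":0},{"x":0,"y":2.2,"z":0,"ax":0,"ay":0,"az":0},{"x":0,"y":2.6,"z":0,"ax":0,"ay":0,"az":0}]';  python3 -c "
from h import *
c=cap('scene')
crop(c,170,150,280,235,7,'s16')
"
```

```text
time: 14.72
eef_pos: [0.5707, 0.0243, -0.0003]
orientation: [-0.0, 1.0, 0.0, 0.0]
contact_force: [-0.8, 5.6, 5.1]
finger_gap: 0.0001
time: 15.13
eef_pos: [0.5706, -0.0018, -0.0003]
orientation: [-0.0, 1.0, 0.0, -0.0]
contact_force: [-0.3, 6.5, 4.4]
finger_gap: 0.0004
```

View pics/s16.png

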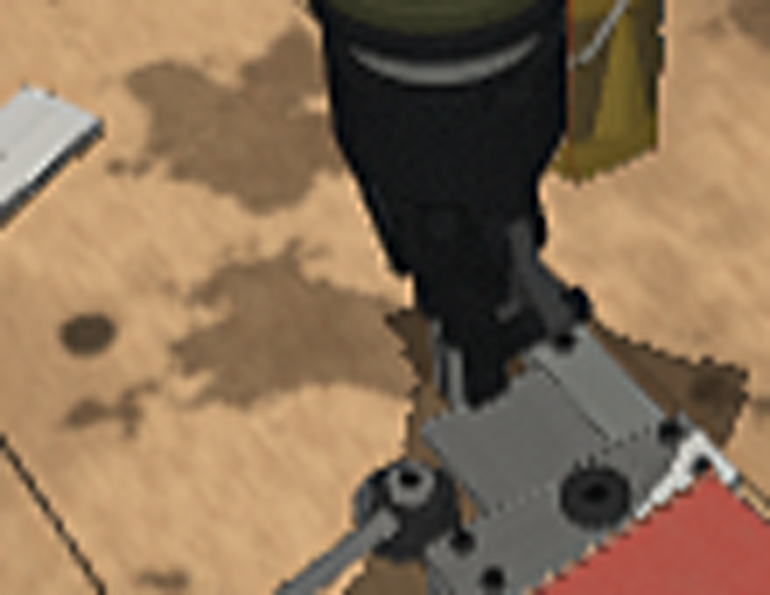

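```bash
python3 -m jog '[{"x":0,"y":0.3,"z":0,"ax":0,"ay":0,"az":0},{"x":0,"y":0.6,"z":0,"ax":0,"ay":0,"az":0},{"x":0,"y":0.9,"z":0,"ax":0,"ay":0,"az":0}]'; python3 -m jog '[{"x":0,"y":0.15,"z":0,"ax":0,"ay":0,"az":0},{"x":0,"y":0.3,"z":0,"ax":0,"ay":0,"az":0}]'; python3 -m jog '[{"x":0,"y":0.15,"z":0,"ax":0,"ay":0,"az":0},{"x":0,"y":0.3,"z":0,"ax":0,"ay":0,"az":0}]'
```

```text
time: 15.43
eef_pos: [0.5706, -0.0105, -0.0003]
orientation: [-0.0, 1.0, 0.0, -0.0]
contact_force: [-0.8, 5.8, 5.1]
finger_gap: -0.0001
time: 15.6
eef_pos: [0.5706, -0.0135, -0.0003]
orientation: [-0.0, 1.0, 0.0, -0.0]
contact_force: [-0.2, 5.6, 4.6]
finger_gap: -0.0004
time: 15.77
eef_pos: [0.5706, -0.0149, -0.0003]
orientation: [-0.001, 1.0, 0.001, 0.0]
contact_force: [-0.8, 12.0, 4.2]
finger_gap: 0.0001
```

```bash
python3 -m jog '[{"x":0,"y":0.1,"z":0,"ax":0,"ay":0,"az":0},{"x":0,"y":0.1,"z":0,"ax":0,"ay":0,"az":0},{"x":0,"y":0.1,"z":0,"ax":0,"ay":0,"az":0}]'; python3 -m jog '[{"x":0,"y":-1,"z":0,"ax":0,"ay":0,"az":0},{"x":0,"y":-2.5,"z":-0.5,"ax":0,"ay":0,"az":0},{"x":0,"y":-3,"z":-4,"ax":0,"ay":0,"az":0},{"x":-3,"y":-5,"z":-8,"ax":0,"ay":0,"az":0},{"x":-6,"y":-8,"z":-10,"ax":0,"ay":0,"az":0}]';python3 -c "
from h import *
c=cap('scene')
crop(c,170,150,280,235,7,'s17')
c=cap('top'); crop(c,150,165,320,265,4.7,'t17')
"
```

```text
time: 16.02
eef_pos: [0.5706, -0.0149, -0.0003]
orientation: [-0.002, 1.0, 0.001, 0.0]
contact_force: [-0.9, 10.8, 5.0]
finger_gap: -0.0001
time: 16.43
eef_pos: [0.522, 0.0506, 0.0928]
orientation: [0.001, 1.0, -0.002, 0.001]
contact_force: [0.8, 0.5, -0.2]
finger_gap: 0.0001
```

View pics/s17.png

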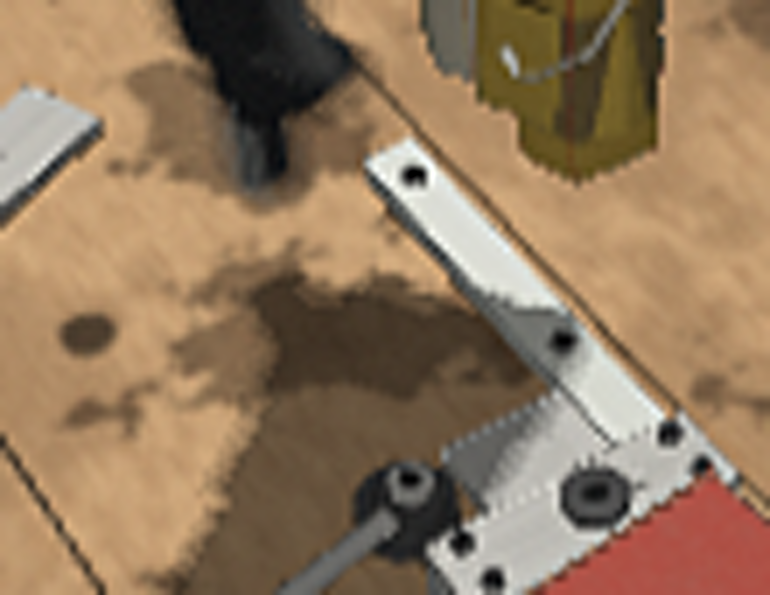

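View pics/t17.png

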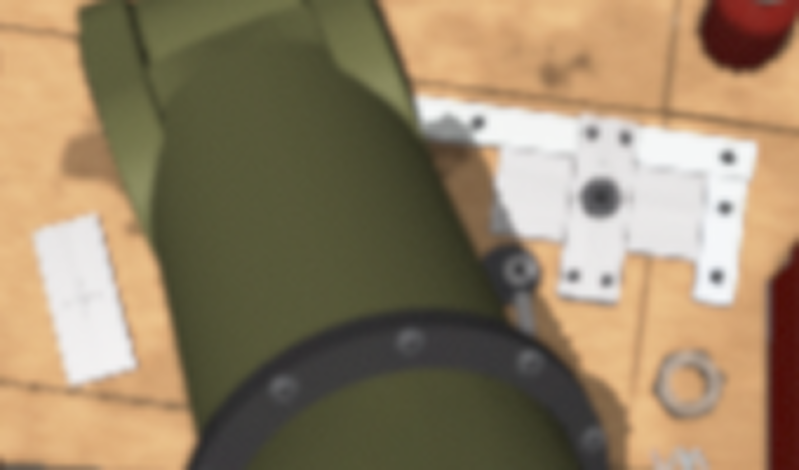

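```bash
python3 -c "
from h import *
c=cap('top')
for u,v in((498,148),(490,235),(700,257)):
  p=ray(c,u/4.7+150-.4,v/4.7+165-.4,.01); print(p,(p[:2]-O)*1000)
go(.447,-.115,.093,0); go(.46,-.13,.11,0)
"
```

```text
[ 0.5941 -0.0217  0.01  ] [24.1369 61.4918]
[ 0.5433 -0.0239  0.01  ] [-26.6686  59.2673]
[ 0.5469 -0.1443  0.01  ] [-23.0566 -61.1087]
t 16.58 pos [0.5201 0.0542 0.0932] delta cm [-7.3761 16.8934  0.0132]
turn [ 0.0334 -0.0939  0.2144]
t 16.58 pos [0.5201 0.0542 0.0932] delta cm [-6.079  18.3992 -1.6838]
turn [ 0.0334 -0.0939  0.2144]
```

```bash
python3 -c "
from h import *
c=cap('top')
for z in (0,.1,.15,.2): print(z,ray(c,314,224,z),ray(c,319,216,z),ray(c,315,297,z))
c=cap('scene')
for z in (0,.1,.15,.2): print(z,ray(c,189,272,z),ray(c,279,219,z))
"
```

```text
0 [ 0.5413 -0.1881  0.    ] [ 0.5648 -0.1992  0.    ] [ 0.3516 -0.2107  0.    ]
0.1 [ 0.5269 -0.1748  0.1   ] [ 0.5483 -0.185   0.1   ] [ 0.3543 -0.1955  0.1   ]
0.15 [ 0.5198 -0.1682  0.15  ] [ 0.5401 -0.1779  0.15  ] [ 0.3556 -0.1878  0.15  ]
0.2 [ 0.5126 -0.1616  0.2   ] [ 0.5318 -0.1708  0.2   ] [ 0.357  -0.1802  0.2   ]
0 [ 0.3867 -0.1011  0.    ] [ 0.632  -0.0925  0.    ]
0.1 [ 0.3719 -0.1639  0.1   ] [ 0.5803 -0.1566  0.1   ]
0.15 [ 0.3645 -0.1953  0.15  ] [ 0.5544 -0.1887  0.15  ]
0.2 [ 0.3572 -0.2267  0.2   ] [ 0.5286 -0.2208  0.2   ]
```

```bash
python3 -m jog '[{"x":-5.3,"y":4,"z":0,"ax":0,"ay":0,"az":0},{"x":-5.3,"y":8,"z":0,"ax":0,"ay":0,"az":0},{"x":-5.3,"y":12,"z":0,"ax":0,"ay":0,"az":0},{"x":-5.3,"y":15.4,"z":0,"ax":0,"ay":0,"az":0},{"x":-5.3,"y":15.4,"z":0,"ax":0,"ay":0,"az":0}]'; python3 -m jog '[{"x":0,"y":0,"z":0,"ax":0,"ay":0,"az":0}]'; python3 -c "
from h import *
go(.467,-.100,.004,0)
c=cap('scene')
crop(c,150,150,270,240,6.5,'s18')
"
```

```text
time: 17.1
eef_pos: [0.4662, -0.1109, 0.0898]
orientation: [0.002, 1.0, -0.005, -0.002]
contact_force: [1.3, -0.5, -0.0]
finger_gap: -0.0
time: 17.18
eef_pos: [0.4673, -0.1067, 0.09]
orientation: [0.001, 1.0, -0.004, -0.001]
contact_force: [-0.3, 0.8, -0.4]
finger_gap: -0.0
t 17.18 pos [ 0.4673 -0.1067  0.09  ] delta cm [-0.0074 -0.682   8.5998]
turn [ 0.078   0.1572 -0.4971]
```

View pics/s18.png

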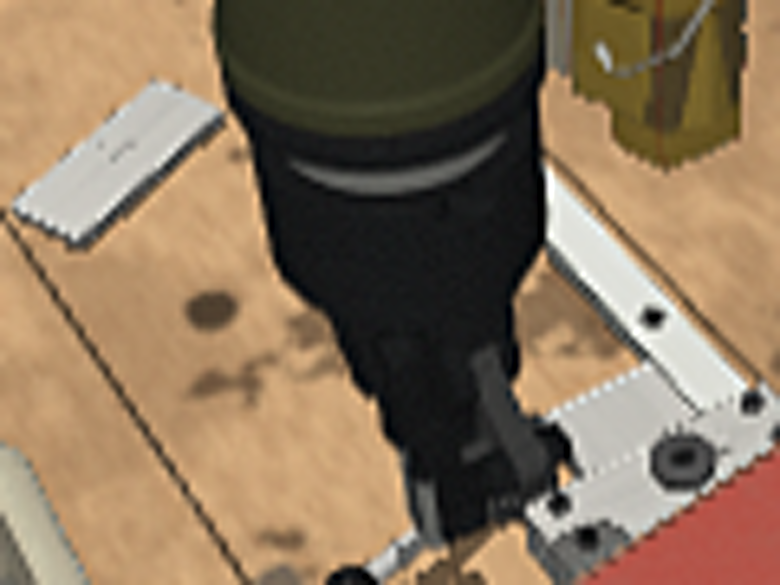

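```bash
python3 -m jog '[{"x":0,"y":-0.6,"z":3,"ax":0,"ay":0,"az":0},{"x":0,"y":-0.6,"z":6,"ax":0,"ay":0,"az":0},{"x":0,"y":-0.6,"z":8.5,"ax":0,"ay":0,"az":0},{"x":0,"y":-0.6,"z":8.5,"ax":0,"ay":0,"az":0}]'; python3 -c "
from h import *
go(.46,-.07,.005,0)
c=cap('scene')
crop(c,170,170,260,240,8.5,'s19')
c=cap('top'); crop(c,150,165,320,265,4.7,'t19')
"
```

```text
time: 17.57
eef_pos: [0.466, -0.0936, 0.0024]
orientation: [-0.001, 1.0, 0.001, -0.003]
contact_force: [-0.7, 0.5, 0.2]
finger_gap: 0.0001
t 17.57 pos [ 0.466  -0.0936  0.0024] delta cm [-0.5953 -2.3609 -0.2519]
turn [-0.113   0.3904  0.143 ]
```

View pics/s19.png

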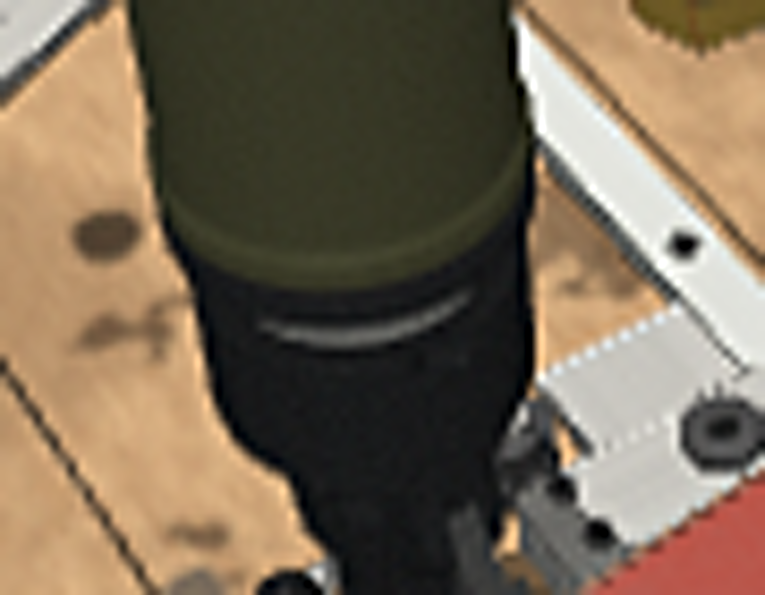

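```bash
python3 -c "
from h import *
p0=np.array([.466,-.0936]); r=.064
for f in range(196,95,-8):
  a=np.radians(f); h=.008*abs(np.cos(a))+.011*abs(np.sin(a)); off=.0045+h
  p=np.array([.5228,-.0432])+r*np.array([np.cos(a),np.sin(a)])+off*np.array([-np.sin(a),np.cos(a)])
  d=(p-p0)*100; print(f,p,'rows x',d[0].round(2),'y',-d[1].round(2))
print(bot.read_state()['joint_pos'])
"
```

```text
196 [ 0.4655 -0.0755] rows x -0.05 y -1.81
188 [ 0.4614 -0.0659] rows x -0.46 y -2.77
180 [ 0.4588 -0.0557] rows x -0.72 y -3.79
172 [ 0.4575 -0.0481] rows x -0.85 y -4.55
164 [ 0.4571 -0.0402] rows x -0.89 y -5.34
156 [ 0.4577 -0.032 ] rows x -0.83 y -6.16
148 [ 0.4595 -0.0238] rows x -0.65 y -6.98
140 [ 0.4624 -0.0156] rows x -0.36 y -7.8
132 [ 0.4666 -0.0077] rows x 0.06 y -8.59
124 [ 0.472  -0.0003] rows x 0.6 y -9.33
116 [0.4787 0.0065] rows x 1.27 y -10.01
108 [0.4864 0.0123] rows x 2.04 y -10.59
100 [0.4952 0.0169] rows x 2.92 y -11.05
[ 0.4033  0.6232 -0.3808  2.1319  0.4941  0.4738 -1.9271]
```

```bash
python3 -m jog '[{"x":-0.1,"y":-1,"z":-0.1,"ax":0,"ay":0,"az":0},{"x":-0.1,"y":-1.8,"z":-0.1,"ax":0,"ay":0,"az":0},{"x":-0.4,"y":-2.6,"z":-0.1,"ax":0,"ay":0,"az":0},{"x":-0.6,"y":-3.3,"z":-0.1,"ax":0,"ay":0,"az":0},{"x":-0.7,"y":-3.8,"z":-0.1,"ax":0,"ay":0,"az":0}]'; python3 -c "
from h import *
c=cap('top'); crop(c,150,165,320,265,4.7,'t20')
c=cap('scene');crop(c,170,170,260,240,8.5,'s20')
"
```

```text
time: 18.08
eef_pos: [0.4618, -0.0563, 0.0082]
orientation: [0.0, 1.0, 0.001, 0.001]
contact_force: [0.9, -2.3, 1.2]
finger_gap: -0.0001
```

View pics/s20.png

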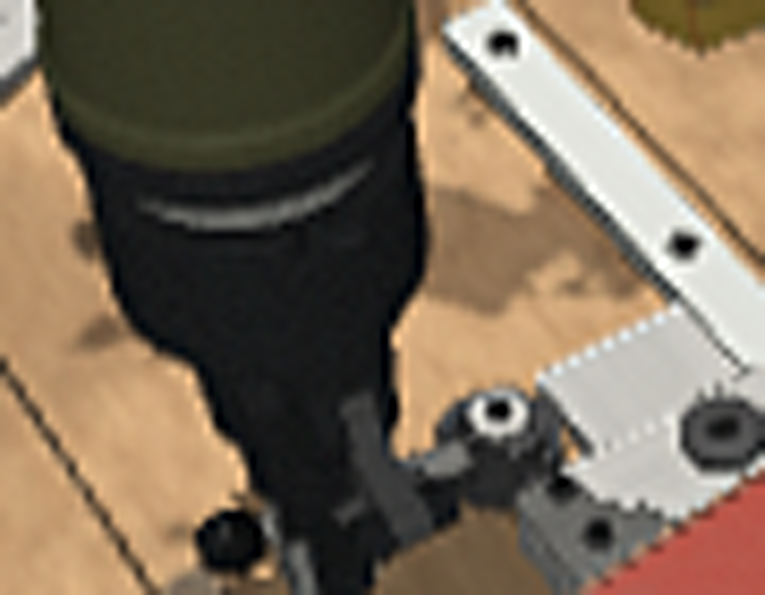

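```bash
python3 -m jog '[{"x":-0.2,"y":-0.8,"z":0.3,"ax":0,"ay":0,"az":0},{"x":-0.3,"y":-1.6,"z":0.3,"ax":0,"ay":0,"az":0},{"x":-0.2,"y":-2.4,"z":0.3,"ax":0,"ay":0,"az":0},{"x":0,"y":-3.2,"z":0.3,"ax":0,"ay":0,"az":0},{"x":0.3,"y":-4,"z":0.3,"ax":0,"ay":0,"az":0}]'; python3 -c "
from h import *
c=cap('top'); crop(c,150,165,320,265,4.7,'t21')
c=cap('scene');crop(c,150,160,260,240,7,'s21')
"
```

```text
time: 18.6
eef_pos: [0.4639, -0.0166, 0.0042]
orientation: [0.0, 1.0, 0.0, -0.001]
contact_force: [1.2, -2.7, 0.7]
finger_gap: 0.0
```

View pics/s21.png

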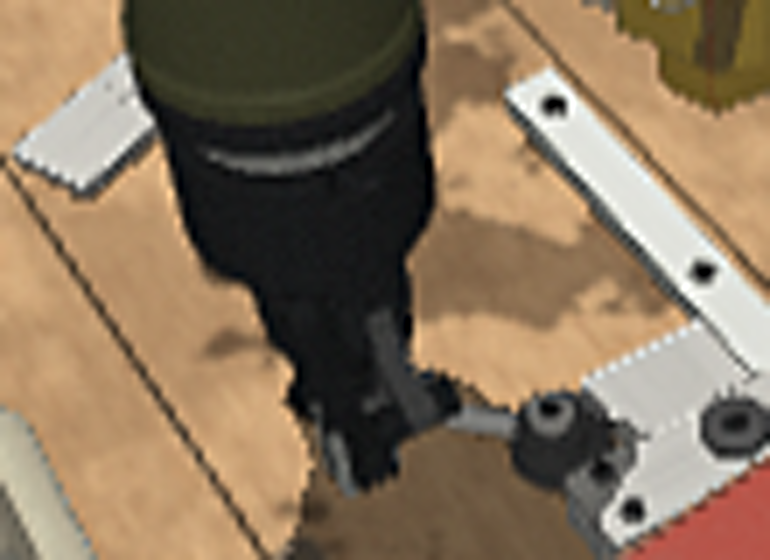

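```bash
python3 -m jog '[{"x":0.3,"y":-0.8,"z":0,"ax":0,"ay":0,"az":0},{"x":0.8,"y":-1.6,"z":0,"ax":0,"ay":0,"az":0},{"x":1.2,"y":-2,"z":0,"ax":0,"ay":0,"az":0},{"x":1.6,"y":-2.3,"z":0,"ax":0,"ay":0,"az":0}]'; python3 -c "
from h import *
c=cap('scene');crop(c,150,150,260,235,7,'s22')
"
```

```text
time: 19.03
eef_pos: [0.4792, 0.0052, 0.004]
orientation: [0.001, 1.0, -0.0, -0.001]
contact_force: [-4.0, -6.6, 0.0]
finger_gap: -0.0003
```

View pics/s22.png

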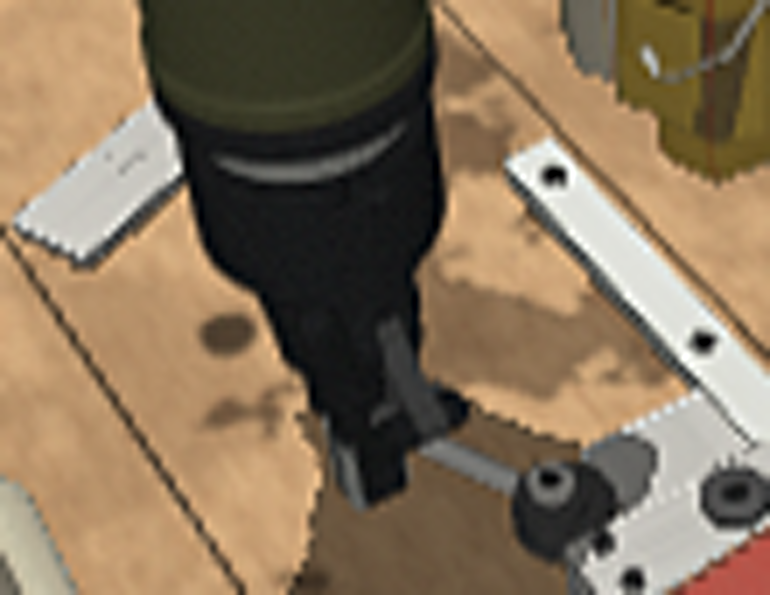

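```bash
python3 -m jog '[{"x":0.4,"y":-0.3,"z":0,"ax":0,"ay":0,"az":0},{"x":0.8,"y":-0.6,"z":0,"ax":0,"ay":0,"az":0},{"x":1.1,"y":-0.8,"z":0,"ax":0,"ay":0,"az":0}]';python3 -m jog '[{"x":0.3,"y":-0.1,"z":0,"ax":0,"ay":0,"az":0},{"x":0.6,"y":-0.2,"z":0,"ax":0,"ay":0,"az":0}]'; python3 -c "
from h import *
c=cap('scene');crop(c,150,150,260,235,7,'s23')
"
```

```text
time: 19.33
eef_pos: [0.4893, 0.0123, 0.0037]
orientation: [0.001, 1.0, -0.0, -0.002]
contact_force: [-6.0, -7.1, -1.3]
finger_gap: 0.0001
time: 19.5
eef_pos: [0.4948, 0.0144, 0.0036]
orientation: [0.001, 1.0, -0.0, -0.003]
contact_force: [-5.7, -5.0, 1.1]
finger_gap: -0.0002
```

View pics/s23.png

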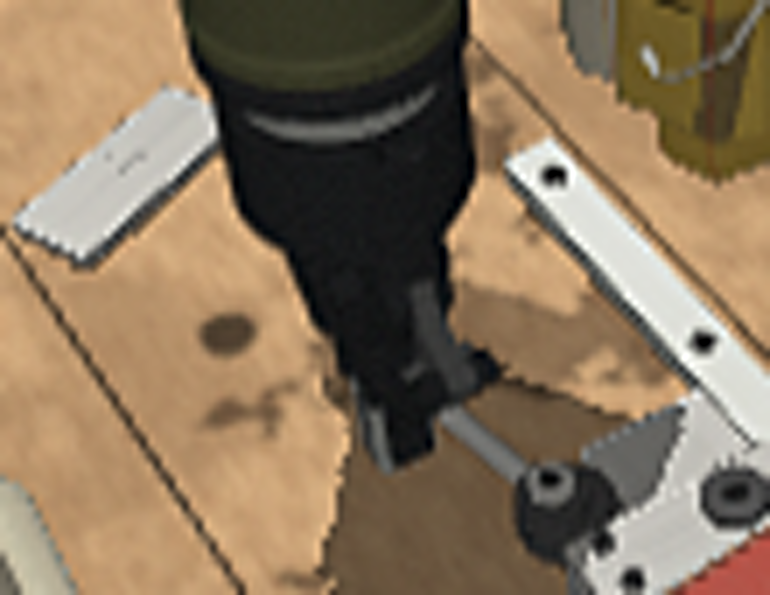

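```bash
python3 -m jog '[{"x":0.4,"y":-0.2,"z":0,"ax":0,"ay":0,"az":0},{"x":0.8,"y":-0.3,"z":0,"ax":0,"ay":0,"az":0}]';python3 -m jog '[{"x":0.4,"y":-0.1,"z":0,"ax":0,"ay":0,"az":0},{"x":0.8,"y":-0.2,"z":0,"ax":0,"ay":0,"az":0}]'; python3 -c "
from h import *
c=cap('scene');crop(c,150,150,260,235,7,'s24')
"
```

```text
time: 19.72
eef_pos: [0.5011, 0.0172, 0.0033]
orientation: [0.002, 1.0, -0.0, -0.004]
contact_force: [-17.7, -5.9, 5.4]
finger_gap: -0.0
time: 19.88
eef_pos: [0.5014, 0.0172, 0.0026]
orientation: [0.004, 1.0, -0.0, -0.011]
contact_force: [-36.3, -8.3, 27.7]
finger_gap: 0.0003
```

View pics/s24.png

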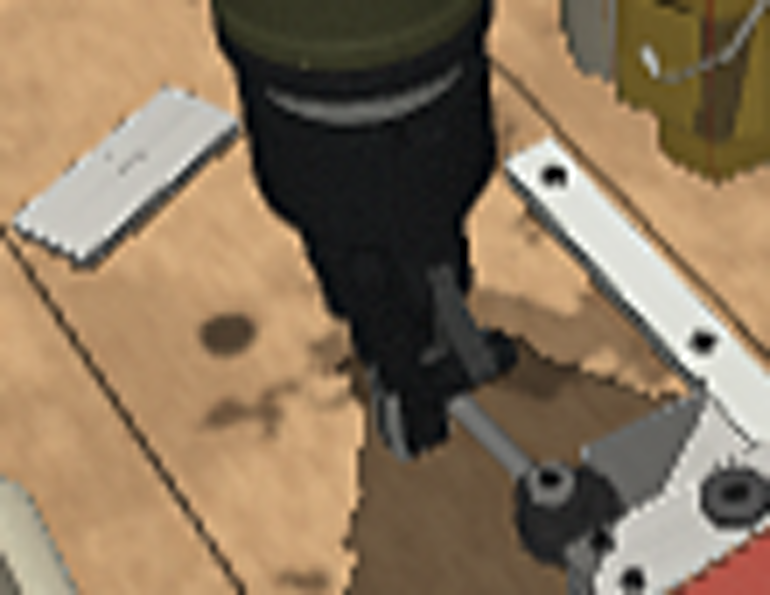

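```bash
python3 -m jog '[{"x":-1.2,"y":0,"z":0,"ax":0,"ay":0,"az":0},{"x":-3.5,"y":0,"z":0,"ax":0,"ay":0,"az":0},{"x":-6,"y":0,"z":-2,"ax":0,"ay":0,"az":0},{"x":-7,"y":0,"z":-6,"ax":0,"ay":0,"az":0},{"x":-7,"y":0,"z":-10,"ax":0,"ay":0,"az":0}]';python3 -c "
from h import *
c=cap('scene');crop(c,170,160,270,235,7.5,'s25')
q=proj(c,[(.5228,-.0432,.029),(.5228+.08*np.cos(np.radians(97)),-.0432+.08*np.sin(np.radians(97)),.0245),(.5228+.08*np.cos(np.radians(107)),-.0432+.08*np.sin(np.radians(107)),.0245)])
print((q+.4-[170,160])*7.5)
c=cap('top'); crop(c,150,165,320,265,4.7,'t25')
"
```

```text
time: 20.35
eef_pos: [0.4396, 0.0218, 0.1044]
orientation: [-0.0, 1.0, 0.002, -0.003]
contact_force: [1.9, -0.1, -1.5]
finger_gap: 0.0001
[[443.7067 439.1794]
 [293.7203 305.9782]
 [260.9811 329.1449]]
```

View pics/s25.png

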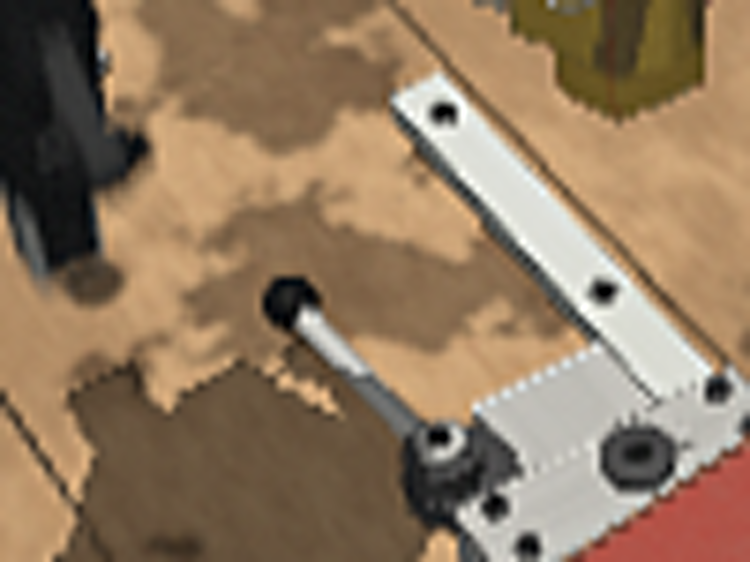

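View pics/t25.png

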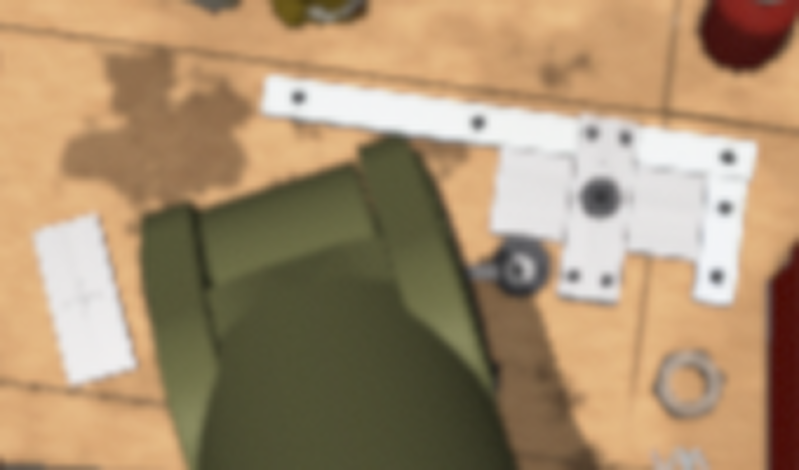

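```bash
python3 -m jog '[{"x":0,"y":0,"z":-4,"ax":0,"ay":0,"az":0},{"x":0,"y":0,"z":-8,"ax":0,"ay":0,"az":0},{"x":0,"y":0,"z":-12,"ax":0,"ay":0,"az":0},{"x":-2,"y":0,"z":-16,"ax":0,"ay":0,"az":0},{"x":-3,"y":0,"z":-20,"ax":0,"ay":0,"az":0}]';python3 -m jog '[{"x":0,"y":25,"z":0,"ax":0,"ay":0,"az":0},{"x":0,"y":25,"z":0,"ax":0,"ay":0,"az":0},{"x":0,"y":25,"z":0,"ax":0,"ay":0,"az":0},{"x":0,"y":25,"z":0,"ax":0,"ay":0,"az":0},{"x":0,"y":25,"z":0,"ax":0,"ay":0,"az":0}]';python3 -m jog '[{"x":0,"y":9,"z":0,"ax":0,"ay":0,"az":0},{"x":0,"y":9,"z":0,"ax":0,"ay":0,"az":0},{"x":0,"y":9,"z":0,"ax":0,"ay":0,"az":0}]';python3 -c "
from h import *
c=cap('top','top26'); crop(c,150,165,320,265,4.7,'t26')
"
```

```text
time: 20.87
eef_pos: [0.4131, 0.0218, 0.3034]
orientation: [-0.001, 1.0, 0.001, 0.0]
contact_force: [0.9, 0.4, -1.2]
finger_gap: -0.0001
time: 21.28
eef_pos: [0.4145, -0.1892, 0.3022]
orientation: [0.0, 1.0, 0.001, 0.001]
contact_force: [1.0, 0.9, -0.5]
finger_gap: -0.0
time: 21.53
eef_pos: [0.4132, -0.2853, 0.301]
orientation: [0.001, 1.0, -0.004, -0.0]
contact_force: [0.1, -0.6, -0.9]
finger_gap: -0.0
```

View pics/t26.png

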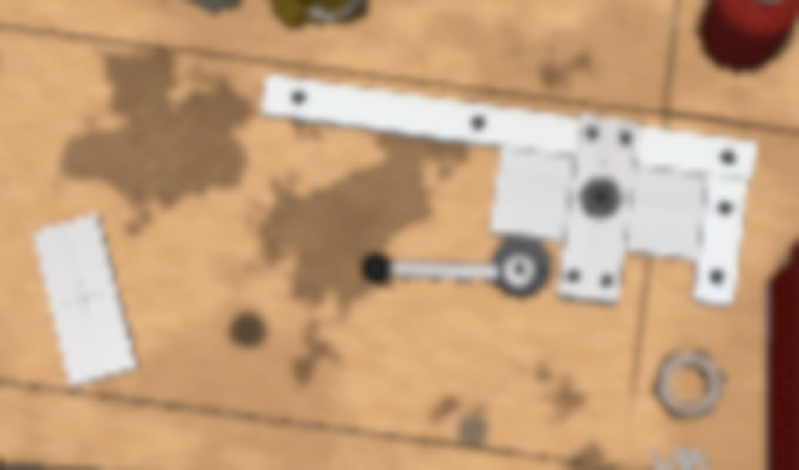

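```bash
python3 -c "
from h import *
c=cap('top')
P=lambda u,v,z:ray(c,u/4.7+150-.4,v/4.7+165-.4,z)
for u,v in((498,148),(490,235),(700,257)): print((P(u,v,.01)[:2]-O)*1000)
h=P(519,269,.029);k=P(376,268,.0245);d=k-h;print('lever deg from +y-ref',np.degrees(np.arctan2(d[1],d[0])),np.linalg.norm(d[:2]))
print('nut',P(689,384,.02))
print(bot.hand_in())
"
```

```text
[24.1369 61.4918]
[-26.6686  59.2673]
[-23.0566 -61.1087]
lever deg from +y-ref 96.9309957778715 0.0802811522470431
nut [ 0.4737 -0.1453  0.02  ]
the job is handed in; nothing more can be done
None
```

I pushed the larger blank sideways onto the fence, slid it under the bridge until it met the end stop, then swung the cam lever clockwise to its limit. After that I backed the arm away and handed the job in at about 21.6 s. `hand_in` gives no verdict.

**Last checks (top view, good to about 2 mm):**
- **Blank position:** its rear end lies at jig y ≈ 59–61 mm, where home is 60. Its edges lie at x ≈ +24 and −23 to −27 mm, where home is ±25. The picture shows it flush with the fence.
- **Blank angle:** the measured corners are too coarse to confirm the 0.03 rad limit by themselves. It rests on the contact with the fence and the cam's nip.
- **End stop:** the push force rose from about 5.6 N to about 12 N and the blank stopped moving.
- **Lever:** the handle points to 96.9°, which matches the locked position of about 97°. The push force reached about 36 N at the lever's limit.
- **Bystanders:** the nut lies where it started. The arm went near none of the bottle, jar or tape measure, but I did not re-measure them.

**What disagreed:** the fingertips stood roughly 20 mm higher than the reported TCP and `bot.finger_overhang` imply. My first sideways push therefore passed over the blank without touching it. I lowered the shut fingers using the pictures and repeated the push. During the slide along the fence there was one brief upward force of about 9.5 N on the tool, so I raised the fingers about 1 mm and carried on.

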